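# Empty the dustpan of offcuts into the scrap basket on the rail

### The job

Someone has left the black hand brush lying across the wide scrap basket that hangs on the rail: lift it off and lay it on the bench. Then carry the loaded dustpan over that basket, tip all five timber offcuts into it, and set the empty dustpan back down flat on the bench. Set the brush and the dustpan down, do not drop them, and leave the scraper, roller handle, bottle and tin where they are.

Things in the scene. Friction and masses are not known exactly. Their poses are not given: they have to be found in the camera images.
- scrap_basket: wide grey plastic basket hooked on the rail, fixed, 190 (x) x 130 (y) x 110 (z) mm outside, floor and walls 4 mm, rim 7 mm thick. Origin: centre of its underside, 30 mm above the bench; x along the rail, y to the panel behind it, z up. The brush lies across its rim at the start. It hangs either nearer to the robot than the tool basket or farther
- scrap_mouth (a point): centre of the scrap basket's open top, level with the rim, 140 mm above the bench; the opening is 176 mm along the rail x 116 mm. At its back two 18 mm wide hooks, 67 mm either side of the middle, rise 57 mm above the rim; the rail stands 2 mm behind the back and the panel 24 mm
- tool_basket: the narrow grey plastic basket on the same rail, 130 x 130 x 110 mm, with the quart tin in it; 25 mm beside the scrap basket. Origin and axes as the scrap basket's. Fixed; leave alone
- panel: white end panel of the bench, fixed, 640 (x) x 18 x 270 mm high. Carries the aluminium rail (30 mm high, middle 178 mm above the bench, front 22 mm off the panel) and, below it, a green toggle-switch box 84 x 84 mm, 50 mm deep (toggle to 70 mm), centred at x = +255 mm. Origin: bottom middle of its front face; x along the rail, y into the panel, z up
- dustpan: grey plastic dustpan, 0.15 to 0.23 kg, at the start flat on the bench with five loose offcuts. Pan 150 (x) x 140 mm (y), floor and walls 4 mm, rear wall 48 mm high, sides falling from 48 mm at the rear to 12 mm at the mouth (+x end), which is open with no lip. Straight handle on the rear (see pan_grip). Origin: centre of the pan's underside, x to the mouth, z up
- pan_grip (a point): middle of the dustpan's handle, at (-130, 0, 47) mm in its frame. The handle is 26 mm wide (y) with flat upright sides, 22 mm deep, and runs from (-75, 0, 36) back and up to (-185, 0, 58) mm; grip it across its width
- pan_lip (a point): middle of the dustpan's open front edge, at (75, 0, 2) mm in its frame. The offcuts begin to slide out when the floor slopes by 25 to 36 degrees
- brush: black hand brush, 0.12 kg, lying bristles up, along the rail, on the scrap basket's side rims. 212 mm long (x +-106). Handle (x -106 to -12) 26 mm wide, 16 mm thick; block (x -12 to 106) 42 mm wide, 16 mm thick, with a solid 32 mm wide, 30 mm high tuft of bristles on top (to z = 46 mm). Origin: centre of its flat underside, z up to the bristles
- brush_grip (a point): balance point of the brush: middle of the block's thickness, at (30, 0, 12) mm in the brush's frame; grip the block there across its 42 mm width
- offcut0: timber offcut 64 x 36 x 26 mm, plain wood, 20 to 45 g; origin at its middle, x along its length, z up as it lies now. One end is mitred
- offcut1: timber offcut 62 x 34 x 32 mm, plain wood, 20 to 45 g; origin at its middle, x along its length, z up as it lies now. 
- offcut2: timber offcut 66 x 36 x 24 mm, plain wood, 20 to 45 g; origin at its middle, x along its length, z up as it lies now. 
- offcut3: timber offcut 68 x 36 x 26 mm, plain wood, 20 to 45 g; origin at its middle, x along its length, z up as it lies now. One end is mitred
- offcut4: timber offcut 62 x 40 x 30 mm, plain wood, 20 to 45 g; origin at its middle, x along its length, z up as it lies now. 
- scraper: grey steel scraper with a dark wooden handle, lying flat beside the dustpan's handle, 180 mm long (x -90 to +90), handle (-x) 26 mm wide and 20 mm high, blade (+x) 72 mm wide and 4 mm thick. Origin: middle of its underside. Leave alone
- roller_handle: yellow plastic roller handle, 26 mm wide and 22 mm high, with a cranked 9 mm steel wire, lying flat beside the dustpan's handle; 182 mm long (x -92 to +90), wire within 35 mm either side (y). Origin: under the middle. Leave alone
- bottle: closed white plastic bottle with a black cap standing between the dustpan and the baskets, 63 mm diameter, 185 mm high. Origin: centre of its underside. Leave alone
- tin: closed quart tin, 109 mm diameter, 121 mm high, standing in the narrow basket, its top about 15 mm above the rim. Origin: centre of its underside. Leave alone

How it is judged:
By the outcome, as a careful person would: the job done as asked, in the order asked, and still so for the second after the job is handed in, with the robot touching nothing.
It also fails if it takes over 72 s, if anything falls off the work surface, if the arm or the gripper's body presses on something with over 40 N, if the wrist force passes 120 N, or if a joint passes its speed limit or range.

### The arm

A 6-joint arm with a two-finger parallel gripper is mounted at the origin on the work surface. World frame = base frame: x ahead of the robot, y to its left, z up, the work surface at z = 0. Lengths are in m, angles in degrees, forces in N, time in s.
With the tool pointing down it reaches from about 0.275 to 0.85 m from the base axis. Payload 19 kg.
Tool frame: the origin (TCP) lies at the very end of the fingers, on their centre line; the grasp point (between the pads) lies 19 mm behind it (ctrl.pinch_z is the distance from the TCP to the grasp point, in m); z points along the fingers, y is the direction in which the jaws open and shut (so a half turn about z gives the same grasp; the last joint's range is limited). The gripper opens to 85 mm and grips with 20 to 120 N. Pads are 22 mm wide; open, the fingers measure 114 mm over their backs; the gripper's body (76 mm by 85 mm) begins 54 mm behind the grasp point. The pads swing forward as they close: fully open they stand 13 mm farther back than shut.
Start: joints at [61.65, 8.623, 82.357, -0, 89.026, -7.678], TCP at [0.203, 0.538, 0.231] pointing down, gripper open.
Joint ranges: [-160.23, 160.23], [-39.13, 120.54], [6.94, 153.29], [-79.49, 259.48], [9.18, 160.14], [-161.06, 161.06]. Speed limits (degrees/s): [108.29, 108.29, 127.2, 172.46, 172.46, 172.46].

### API

Orientations are given as [roll, pitch, yaw] about the fixed x, y, z axes, in that order (R = Rz(yaw) Ry(pitch) Rx(roll)).
In Python, from station import ctrl gives the robot as it stands.
- The arm moves only by the tool drive_tool, never from a script. Its argument "increments" is text: rows parted by semicolons, each of 6 numbers parted by spaces: the shift along the tool's x, y, z in m, then the turn, a rotation vector about the tool's x, y, z in degrees. A call has 1 to 8 rows; each row is the pose to reach, as a shift and turn from the pose commanded when the call began, along the tool's axes at that moment; what a row does not reach only later rows make up. A row lasts 1/8 s, in which the tool goes at most 62.5 mm and 10.7 degrees, less where a joint would pass 70% of its speed; a pose out of reach is approached as far as the arm can. A call with a gripper value outside its range is refused whole. "gripper" is the gripper's target within -1 to 1 (fully open at 1, half-way at 0, shut at -1), set as the call begins (left out, the last holds). The fingers move at their own pace and stop on an object; "squeeze" is the grip in N (left out, the last holds). Time passes only in rows, so rows that repeat a pose let the fingers close. It gives the time, the measured TCP pose, the force and the opening at its end, in the units of the state.
- ctrl.read_state(): the state, without advancing time (a new reading comes with each control period).
- ctrl.snapshot(name): name is "side" or "top"; returns the picture (400x640x3 uint8, blue, green, red); there is no depth.
- ctrl.camera_model(name): a dict with "mtx" (3x3 intrinsics, pixels), "cam_to_world" (4x4, takes a point from camera to world coordinates). Camera axes: x right, y up, looking along -z (the intrinsics and any distortion apply to the point x, -y, -z); pixel columns grow to the right and rows downward; lengths in m; the calibration is good to about 2 mm. A picture is of the moment at which its call begins. camera_model takes no time and is no camera call.
- ctrl.hand_in(): hands the job in, once; it reports no verdict.
Trained networks look in the newest picture that a camera, given by its name, has taken for a name from the list of things; names that differ only in an ending like _2 or _b are one class to them, and where a whole thing is asked for, a point or a joint stands for the part that bears it (a point fixed in the world has none). Each returns a list of dicts, best first, with "confidence" (0 to 1); they miss things now and then, are a little off and sometimes report something else, mostly with a low value. They report only what shows in the picture. A call takes as long as a camera call.
- ctrl.boxes_of(camera, name): "point" ([x, y, z] in m, in the coordinates of the camera as it stood for that picture, good to about 4 mm: the middle of the surface that is visible of it).
The state is a dict: "clock": time; "joint_pos": joint angles; "qd": joint speeds; "effort": joint torques, N m; "ee_pos": TCP position; "tool_rot": TCP orientation; "contact_force": force on the tool from outside, world axes, zero at the start; "ft_torque": the same for the moment, N m; "grip_width": finger opening in m.
Only numpy, scipy, OpenCV 4.12 (cv2) and the standard library are available. Lean on these libraries where they do the work, as an engineer would, in place of code of your own. Each camera call takes 0.05 s, during which the arm holds its last target.

## Working session

There is one attempt and no reset: what is moved stays moved. The work goes in short steps, Python scripts to look and compute and a tool call to move; the robot and the scene stay as the last step left them, time stands still between calls to the robot, and variables do not carry over. Pictures are saved under pics/ and viewed, and the job is handed in when it is done.

Besides the shell and the picture viewer there is one more tool, called after "Call:" as name(argument=value, ...) on one line, values as JSON. drive_tool: Moves the arm, as the interface text tells. Its arguments: {"type":"object","properties":{"increments":{"type":"string"},"gripper":{"type":"number"},"squeeze":{"type":"number"}},"required":["increments"]}

```bash
ls; mkdir -p pics; cat > h.py <<'E'
import numpy as np,cv2
from station import ctrl
from scipy.spatial.transform import Rotation as R
def w(cam,p):
    T=np.array(ctrl.camera_model(cam)["cam_to_world"]);return (T@np.r_[p,1])[:3]
def pix(cam,P):
    m=ctrl.camera_model(cam);T=np.linalg.inv(np.array(m["cam_to_world"]));K=np.array(m["mtx"])
    P=np.atleast_2d(P);c=(T[:3,:3]@P.T).T+T[:3,3];c=c*[1,-1,-1];u=(K@c.T).T;return u[:,:2]/u[:,2:]
def ray(cam,u,v,z):
    m=ctrl.camera_model(cam);T=np.array(m["cam_to_world"]);K=np.array(m["mtx"])
    d=np.linalg.inv(K)@[u,v,1];d=T[:3,:3]@(d*[1,-1,-1]);o=T[:3,3];return o+d*(z-o[2])/d[2]
def find(cam,names):
    for n in names:
        for b in ctrl.boxes_of(cam,n)[:2]:
            p=w(cam,b["point"]);print(cam,n,round(b["confidence"],2),p.round(3),pix(cam,p)[0].round())
E
python3 - <<'E'
from h import *
print(ctrl.camera_model("top"));print(ctrl.camera_model("side"))
for c in("top","side"):
    im=ctrl.snapshot(c);cv2.imwrite(f"pics/{c}0.png",im)
    find(c,["scrap_basket","dustpan","pan_grip","brush","brush_grip","bottle","pan_lip","tool_basket"])
print(ctrl.read_state())
E
```

```text
pics
{'mtx': array([[426.5150781 ,   0.        , 318.82417615],
       [  0.        , 426.5150781 , 198.73422033],
       [  0.        ,   0.        ,   1.        ]]), 'cam_to_world': array([[ 1.57764741e-02,  9.80117189e-01, -1.97791302e-01,
         3.29113294e-01],
       [-9.99875417e-01,  1.55642186e-02, -2.62777188e-03,
         7.69064426e-02],
       [ 5.02942668e-04,  1.97808118e-01,  9.80240631e-01,
         1.24623152e+00],
       [ 0.00000000e+00,  0.00000000e+00,  0.00000000e+00,
         1.00000000e+00]])}
{'mtx': array([[404.47995056,   0.        , 317.25085819],
       [  0.        , 404.47995056, 195.92540674],
       [  0.        ,   0.        ,   1.        ]]), 'cam_to_world': array([[ 0.9792957 ,  0.15628647, -0.12866415,  0.45310024],
       [-0.20222109,  0.72603986, -0.65724634, -0.49015667],
       [-0.00930341,  0.66965712,  0.74261214,  0.77877725],
       [ 0.        ,  0.        ,  0.        ,  1.        ]])}
top scrap_basket 0.81 [0.397 0.318 0.042] [233. 259.]
top scrap_basket 0.62 [ 0.334 -0.133  0.002] [392. 284.]
top dustpan 0.57 [ 0.564 -0.146  0.02 
[... 936 characters left out ...]
_basket 0.75 [0.564 0.24  0.112] [304. 155.]
{'clock': 0.9, 'joint_pos': array([ 6.16525115e+01,  8.62324449e+00,  8.23557684e+01, -9.81359593e-05,
        8.90244369e+01, -7.67757131e+00]), 'qd': array([0.11293169, 0.02619659, 0.02683967, 0.05304691, 0.03877468,
       0.000181  ]), 'effort': array([ 1.73129902e-03, -7.12777805e+01, -5.71053851e+01,  8.89885268e-05,
        1.38618234e-03,  1.56640380e-05]), 'ee_pos': array([0.20297826, 0.53796927, 0.23127458]), 'tool_rot': array([-1.79996568e+02, -3.63639836e-04,  1.59330084e+02]), 'contact_force': array([-0.20507467, -0.01694303, -0.27842994]), 'ft_torque': array([ 0.00618432, -0.01615521, -0.02624641]), 'grip_width': 0.08514708016178542}
```

View pics/top0.png

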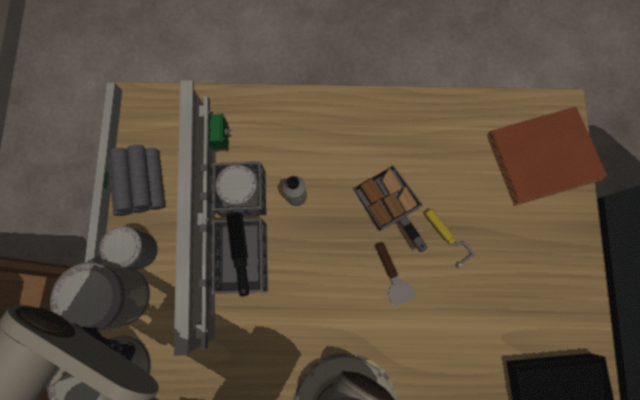

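View pics/side0.png

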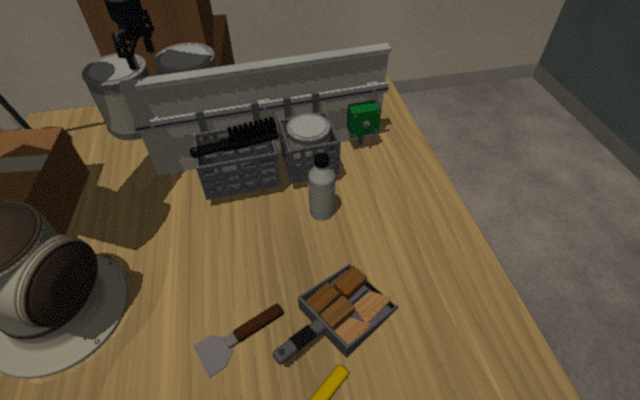

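```bash
python3 - <<'E'
import cv2,numpy as np
def g(im): return (255*(im/255.)**0.55).astype(np.uint8)
t=g(cv2.imread("pics/top0.png"))
cv2.imwrite("pics/t1.png",cv2.resize(t[150:310,180:300],None,fx=5,fy=5,interpolation=cv2.INTER_CUBIC)[:, :600][:800].copy() if 0 else cv2.resize(t[155:305,170:310],None,fx=4,fy=4,interpolation=cv2.INTER_CUBIC))
cv2.imwrite("pics/t2.png",cv2.resize(t[155:310,340:490],None,fx=3.8,fy=3.8,interpolation=cv2.INTER_CUBIC))
s=g(cv2.imread("pics/side0.png"))
cv2.imwrite("pics/s1.png",cv2.resize(s[80:230,160:360],None,fx=4,fy=4,interpolation=cv2.INTER_CUBIC))
cv2.imwrite("pics/s2.png",cv2.resize(s[255:400,190:410],None,fx=3.6,fy=3.6,interpolation=cv2.INTER_CUBIC))
E
```

```text
(no output)
```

View pics/t1.png

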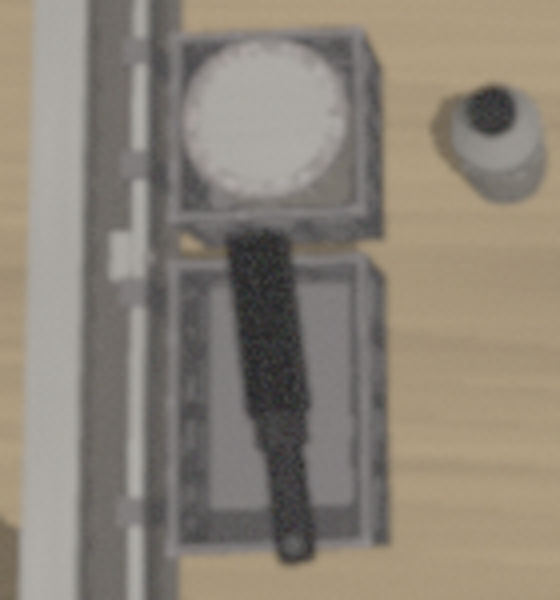

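View pics/t2.png

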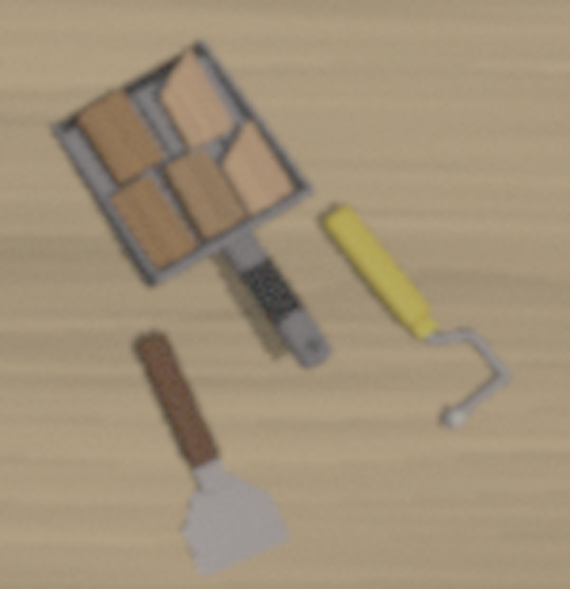

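View pics/s1.png

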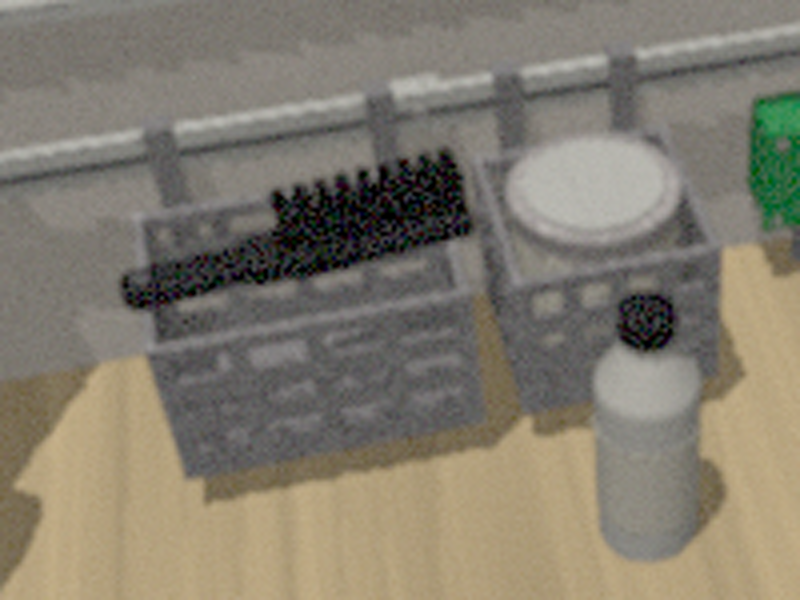

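View pics/s2.png

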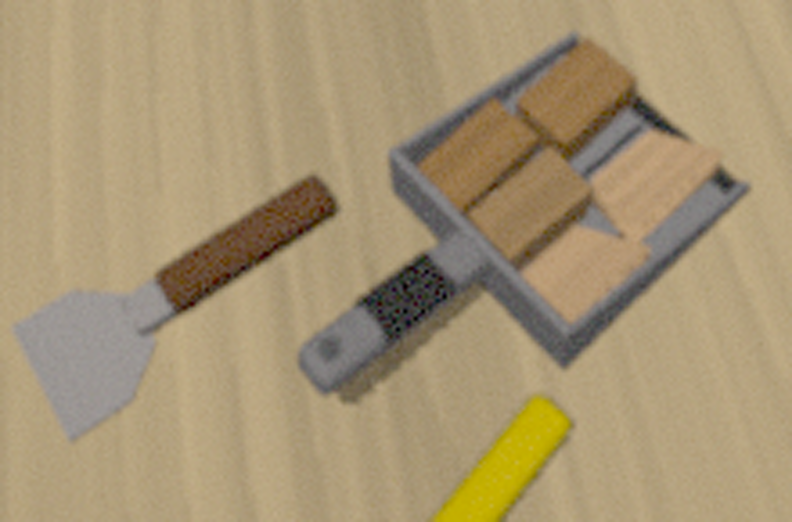

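```bash
cat > fit.py <<'E'
from h import *
from scipy.optimize import least_squares
def fit(obs,x0,z0):
    L=np.array([o[1] for o in obs]);
    def world(p):
        c,s=np.cos(p[2]),np.sin(p[2]);return np.c_[p[0]+c*L[:,0]-s*L[:,1],p[1]+s*L[:,0]+c*L[:,1],z0+L[:,2]]
    def f(p):
        W=world(p);return np.ravel([pix(o[0],W[i])[0]-o[2] for i,o in enumerate(obs)])
    r=least_squares(f,x0,loss="soft_l1");print(r.x[:2].round(4),np.degrees(r.x[2]).round(2));print(f(r.x).reshape(-1,2).round(1).tolist());return r.x
def T(x,y,s,ox,oy): return np.array([x/s+ox,y/s+oy])
E
python3 - <<'E'
from fit import *
t=lambda x,y:T(x,y,3.8,340,155); s=lambda x,y:T(x,y,3.6,190,255)
mm=lambda *a:np.array(a)/1000
print("pan");fit([("top",mm(-75,70,48),t(150,282)),("top",mm(-75,-70,48),t(308,188)),("top",mm(75,70,12),t(53,128)),("top",mm(75,-70,12),t(200,43)),("top",mm(-185,0,66),t(316,358)),
("side",mm(-75,70,48),s(393,155)),("side",mm(75,-70,12),s(747,187)),("side",mm(75,70,12),s(578,36)),("side",mm(-75,-70,0),s(566,365))],[.56,-.15,1],0)
t=lambda x,y:T(x,y,4,170,155); s=lambda x,y:T(x,y,4,160,80)
print("brush");fit([("top",mm(-106,0,8),t(294,560)),("top",mm(106,16,46),t(230,235)),("top",mm(106,-16,46),t(285,235)),("top",mm(-12,16,46),t(249,410)),("top",mm(-12,-16,46),t(307,408)),
("side",mm(-106,0,8),s(125,288)),("side",mm(106,-21,0),s(470,235))],[.41,.28,.1],.14)
print("basket");fit([("top",mm(-95,65,110),t(168,555)),("top",mm(95,65,110),t(170,257)),("top",mm(95,-65,110),t(366,255)),("top",mm(-95,-65,0),t(390,545)),
("side",mm(-95,-65,110),s(150,350)),("side",mm(95,-65,110),s(475,290)),("side",mm(-95,65,110),s(140,215)),("side",mm(-95,-65,0),s(187,478)),("side",mm(95,-65,0),s(480,415))],[.39,.3,.0],.03)
find("top",["scraper","roller_handle","tin","panel"])
find("side",["bottle","scraper"])
E
```

```text
pan
[ 0.5876 -0.1196] 30.38
[[1.6, -0.6], [2.0, 0.2], [-0.7, -2.2], [0.8, -2.2], [1.2, 0.7], [-1.5, -2.4], [1.1, -1.6], [-0.6, -2.7], [-1.0, 0.9]]
brush
[0.4032 0.278 ] 7.85
[[0.6, 1.2], [0.4, -2.0], [-0.7, -3.5], [-0.6, 1.1], [-2.1, -0.0], [-1.8, 0.8], [2.1, 1.8]]
basket
[0.4025 0.2885] 3.48
[[-0.4, -0.5], [-0.6, -0.1], [0.0, -1.8], [0.5, -0.9], [-1.3, 0.3], [-0.7, 0.1], [-2.3, -1.0], [-0.3, 0.3], [1.6, 1.0]]
top scraper 0.66 [ 0.333 -0.135  0.002] [393. 285.]
top scraper 0.18 [0.416 0.281 0.153] [239. 249.]
top roller_handle 0.58 [ 0.482 -0.286  0.018] [445. 233.]
top tin 0.69 [0.577 0.291 0.153] [239. 187.]
top tin 0.29 [ 0.568 -0.15   0.017] [397. 203.]
top panel 0.65 [0.48  0.379 0.215] [196. 220.]
side bottle 0.56 [0.585 0.122 0.11 ] [322. 188.]
side scraper 0.96 [ 0.336 -0.14   0.001] [226. 341.]
```

```bash
cat > ov.py <<'E'
from h import *
def box(x0,x1,y0,y1,z0,z1): 
    c=[(x,y,z) for x in(x0,x1) for y in (y0,y1) for z in (z0,z1)]
    return [(a,b) for i,a in enumerate(c) for b in c[i+1:] if sum(p!=q for p,q in zip(a,b))==1]
BR=box(-106,-12,-13,13,0,16)+box(-12,106,-21,21,0,16)+box(-12,106,-16,16,16,46)
BK=box(-95,95,-65,65,0,110)
P=[(-75,70,48),(-75,-70,48),(75,-70,12),(75,70,12)];Q=[(a,b,0) for a,b,_ in P]
PAN=[(P[i],P[(i+1)%4]) for i in range(4)]+[(Q[i],Q[(i+1)%4]) for i in range(4)]+[((-75,s*13,36+d),(-185,s*13,58+d)) for s in(-1,1) for d in(-11,11)]
def draw(im,cam,E,pose,z0,col,off,k,Rm=None):
    for a,b in E:
        q=[]
        for p in(a,b):
            p=np.array(p)/1000
            M=R.from_euler("z",pose[2],degrees=True).as_matrix()
            q.append((pix(cam,M@p+[pose[0],pose[1],z0])[0]+.5-off)*k)
        cv2.line(im,tuple(np.int32(q[0])),tuple(np.int32(q[1])),col,1,cv2.LINE_AA)
def crop(cam,src,x0,x1,y0,y1,k,items,out):
    im=(255*(cv2.imread(src)/255.)**0.55).astype(np.uint8)[y0:y1,x0:x1]
    im=cv2.resize(im,None,fx=k,fy=k,interpolation=cv2.INTER_CUBIC)
    for E,pose,z0,col in items: draw(im,cam,E,pose,z0,col,np.array([x0,y0]),k)
    return im
E
python3 - <<'E'
from ov import *
it=[(BR,(.4032,.278,7.85),.14,(0,255,255)),(BK,(.4025,.2885,3.48),.03,(0,0,255)),(PAN,(.5876,-.1196,30.4),0,(0,255,0))]
a=crop("top","pics/top0.png",200,300,150,300,4,it,0);b=crop("side","pics/side0.png",180,290,80,230,4,it,0) if 0 else crop("side","pics/side0.png",190,290,90,240,4,it,0)
cv2.imwrite("pics/o1.png",np.hstack([a,b])[:600])
a=crop("top","pics/top0.png",345,445,160,260,4,it,0);b=crop("side","pics/side0.png",300,400,260,360,4,it,0)
cv2.imwrite("pics/o2.png",np.hstack([a,b])[:600])
E
```

```text
(no output)
```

View pics/o1.png

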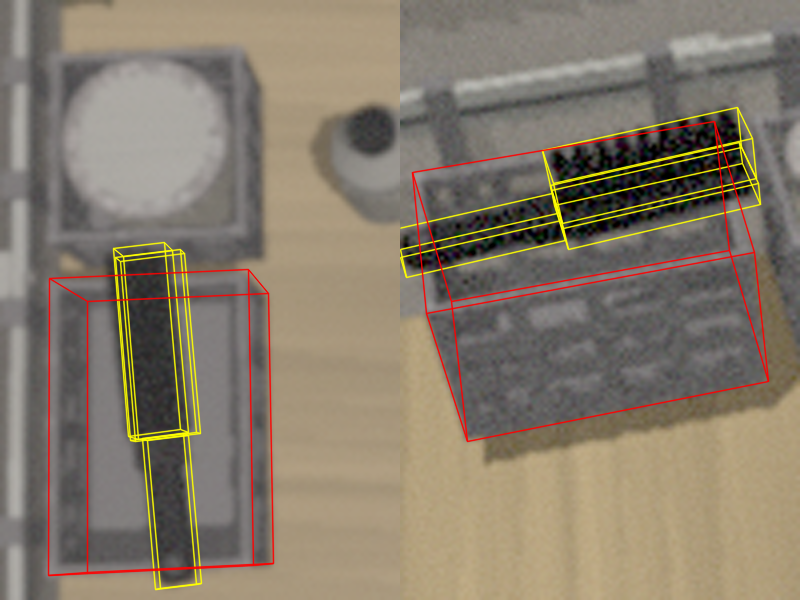

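View pics/o2.png

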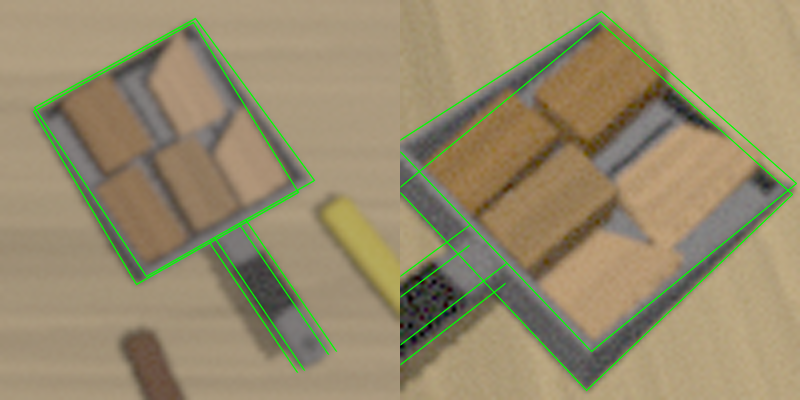

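Call:
drive_tool(increments="0 0 -.06 0 0 0;0 0 -.12 0 0 0;0 0 -.16 0 0 0;-.052 -.027 -.16 0 0 -6;-.104 -.054 -.16 0 0 -12;-.156 -.081 -.16 0 0 -18;-.208 -.108 -.16 0 0 -24;-.26 -.135 -.16 0 0 -28.5", gripper=0.32, squeeze=60)

```text
clock: 2.2
ee_pos: [0.3995, 0.3183, 0.3915]
tool_rot: [180.0, 0.0, -172.0]
contact_force: [0.3, 0.8, -0.2]
grip_width: 0.0562
```

Call:
drive_tool(increments="-.028 -.043 0 0 0 0;-.028 -.043 .06 0 0 0;-.028 -.043 .12 0 0 0;-.028 -.043 .16 0 0 0;-.028 -.043 .17 0 0 0;-.028 -.043 .17 0 0 0")

```text
clock: 2.95
ee_pos: [0.4325, 0.2812, 0.2222]
tool_rot: [180.0, 0.0, -172.2]
contact_force: [0.5, -0.2, 1.4]
grip_width: 0.0563
```

```bash
cat > look.py <<'E'
from h import *
import sys
def both(tag,ct,cs):
    o=[]
    for cam,c in(("top",ct),("side",cs)):
        im=ctrl.snapshot(cam);cv2.imwrite(f"pics/{cam}_{tag}.png",im)
        im=(255*(im/255.)**0.55).astype(np.uint8)[c[1]:c[1]+150,c[0]:c[0]+100]
        o.append(cv2.resize(im,None,fx=4,fy=4,interpolation=cv2.INTER_CUBIC))
    cv2.imwrite(f"pics/b_{tag}.png",np.hstack(o))
    s=ctrl.read_state();print({k:np.round(s[k],3).tolist() for k in("clock","ee_pos","tool_rot","joint_pos","contact_force","grip_width")})
E
python3 -c "
from look import *
both('a',(195,150),(190,60))"
```

```text
{'clock': 3.05, 'ee_pos': [0.433, 0.281, 0.223], 'tool_rot': [179.965, 0.134, -172.167], 'joint_pos': [24.479, 1.659, 90.851, -0.005, 87.352, -73.354], 'contact_force': [-0.915, -1.204, 0.998], 'grip_width': 0.056}
```

View pics/b_a.png

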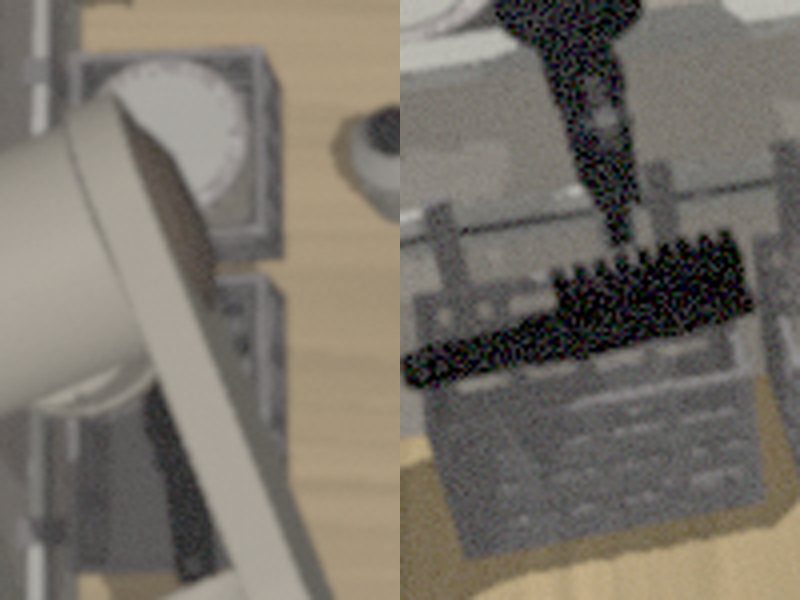

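Call:
drive_tool(increments="0 0 .03 0 0 0;0 0 .06 0 0 0;0 0 .08 0 0 0;0 0 .09 0 0 0;0 0 .09 0 0 0")

```text
clock: 3.68
ee_pos: [0.4325, 0.2812, 0.1319]
tool_rot: [180.0, 0.0, -172.2]
contact_force: [0.4, -0.0, 0.9]
grip_width: 0.0564
```

Call:
drive_tool(increments="0 0 0 0 0 0;0 0 0 0 0 0;0 0 0 0 0 0;0 0 0 0 0 0;0 0 0 0 0 0;0 0 0 0 0 0", gripper=-1)

```text
clock: 4.42
ee_pos: [0.4328, 0.2814, 0.1329]
tool_rot: [180.0, 0.1, -172.2]
contact_force: [-1.6, 0.5, 6.3]
grip_width: 0.0408
```

```bash
python3 -c "
from look import *
both('b',(195,150),(190,60))"
```

```text
{'clock': 4.525, 'ee_pos': [0.433, 0.281, 0.133], 'tool_rot': [179.958, 0.132, -172.165], 'joint_pos': [24.478, 4.689, 98.326, 0.003, 76.847, -73.357], 'contact_force': [-0.521, -0.035, 6.627], 'grip_width': 0.041}
```

View pics/b_b.png

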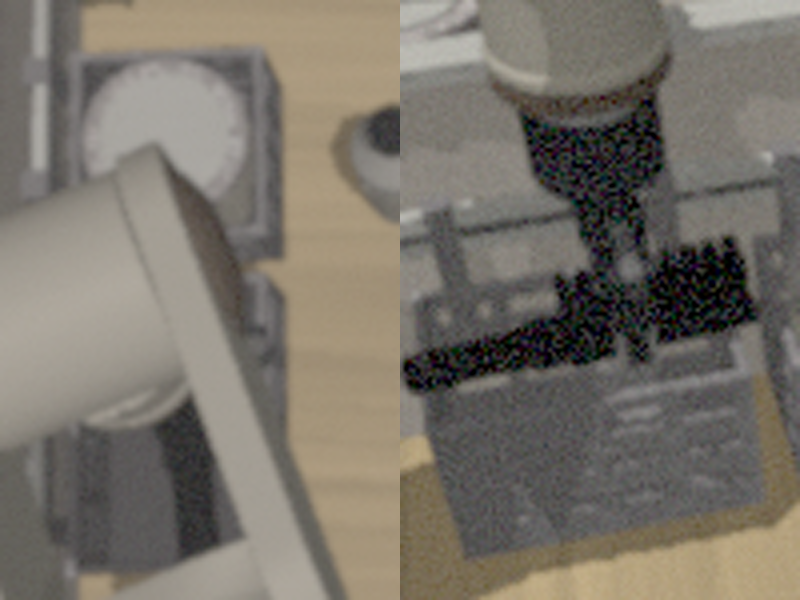

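Call:
drive_tool(increments="0 0 0 0 0 0;0 0 0 0 0 0;0 0 -.005 0 0 0;0 0 -.0105 0 0 0;0 0 -.0105 0 0 0", gripper=0.32)

```text
clock: 5.15
ee_pos: [0.4325, 0.2812, 0.1424]
tool_rot: [180.0, 0.1, -172.2]
contact_force: [1.1, -0.8, -0.2]
grip_width: 0.0564
```

Call:
drive_tool(increments="0 0 0 0 0 0;0 0 0 0 0 0;0 0 0 0 0 0;0 0 0 0 0 0;0 0 0 0 0 0;0 0 0 0 0 0", gripper=-1)

```text
clock: 5.9
ee_pos: [0.4322, 0.2811, 0.1422]
tool_rot: [180.0, 0.0, -172.2]
contact_force: [-2.1, -1.5, 8.3]
grip_width: 0.0401
```

Call:
drive_tool(increments="0 0 -.01 0 0 0;0 0 -.03 0 0 0;0 0 -.05 0 0 0;0 0 -.05 0 0 0")

```text
clock: 6.4
ee_pos: [0.4327, 0.2813, 0.1931]
tool_rot: [180.0, 0.1, -172.2]
contact_force: [0.7, -0.2, -1.8]
grip_width: 0.0402
```

```bash
python3 -c "
from look import *
both('c',(195,150),(190,60))"
```

```text
{'clock': 6.5, 'ee_pos': [0.432, 0.281, 0.191], 'tool_rot': [-179.99, -0.024, -172.172], 'joint_pos': [24.471, 2.5, 93.694, -0.002, 83.831, -73.356], 'contact_force': [0.258, -0.086, -1.428], 'grip_width': 0.041}
```

View pics/b_c.png

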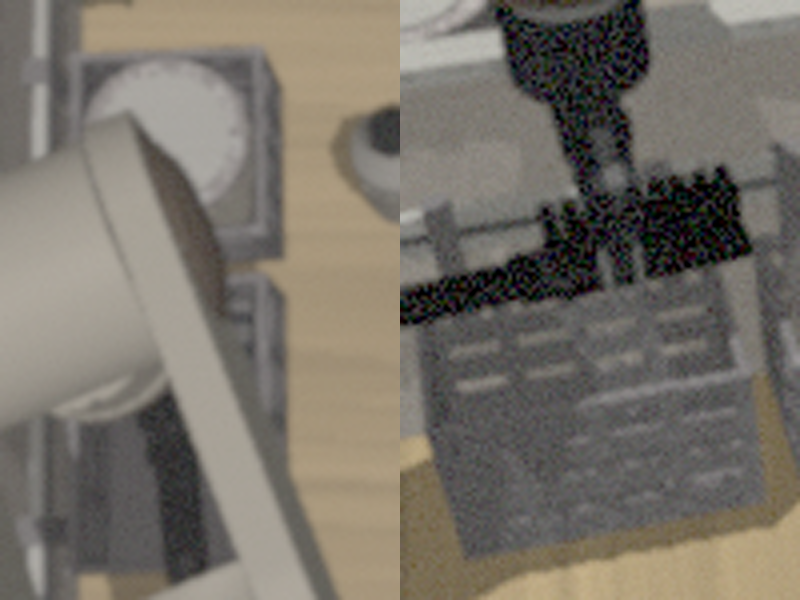

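Call:
drive_tool(increments="0 0 -.03 0 0 0;.012 -.042 -.03 0 0 0;.024 -.084 -.03 0 0 0;.036 -.126 -.03 0 0 0;.048 -.168 -.03 0 0 0;.056 -.2 -.02 0 0 0;.063 -.2245 .02 0 0 0;.063 -.2245 .07 0 0 0")

```text
clock: 7.5
ee_pos: [0.4002, 0.0487, 0.1205]
tool_rot: [-180.0, 0.1, -172.3]
contact_force: [0.8, -0.3, -2.0]
grip_width: 0.0401
```

Call:
drive_tool(increments="0 0 .04 0 0 0;0 0 .08 0 0 0;0 0 .095 0 0 0;0 0 .1 0 0 0;0 0 .1 0 0 0")

```text
clock: 8.12
ee_pos: [0.4008, 0.0501, 0.0225]
tool_rot: [-180.0, 0.0, -172.2]
contact_force: [0.2, 0.7, -1.0]
grip_width: 0.0407
```

```bash
python3 -c "
from look import *
both('d',(280,170),(210,180))"
```

```text
{'clock': 8.225, 'ee_pos': [0.401, 0.05, 0.023], 'tool_rot': [-179.976, 0.092, -172.166], 'joint_pos': [-3.835, -1.729, 119.161, -0.006, 62.473, -101.666], 'contact_force': [0.099, 0.247, -1.442], 'grip_width': 0.04}
```

View pics/b_d.png

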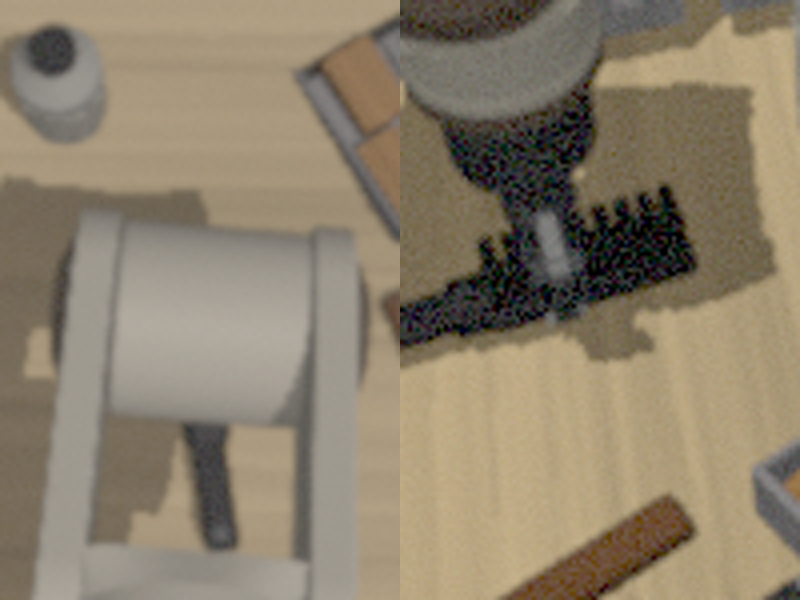

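Call:
drive_tool(increments="0 0 .008 0 0 0;0 0 .013 0 0 0;0 0 .016 0 0 0;0 0 .016 0 0 0")

```text
clock: 8.72
ee_pos: [0.4002, 0.0501, 0.0056]
tool_rot: [180.0, -0.0, -172.2]
contact_force: [0.2, -0.2, -1.1]
grip_width: 0.0407
```

Call:
drive_tool(increments="0 0 .001 0 0 0;0 0 .002 0 0 0;0 0 .002 0 0 0")

```text
clock: 9.1
ee_pos: [0.4003, 0.0501, 0.0038]
tool_rot: [-180.0, -0.0, -172.2]
contact_force: [-0.0, 0.7, -0.4]
grip_width: 0.0406
```

Call:
drive_tool(increments="0 0 .0005 0 0 0;0 0 .001 0 0 0;0 0 .001 0 0 0")

```text
clock: 9.48
ee_pos: [0.4003, 0.0501, 0.0028]
tool_rot: [-180.0, -0.0, -172.2]
contact_force: [-0.1, -0.5, -1.0]
grip_width: 0.0406
```

Call:
drive_tool(increments="0 0 .0005 0 0 0;0 0 .001 0 0 0;0 0 .001 0 0 0")

```text
clock: 9.85
ee_pos: [0.4004, 0.0501, 0.0022]
tool_rot: [-180.0, -0.0, -172.2]
contact_force: [-5.3, 0.3, 11.5]
grip_width: 0.0408
```

Call:
drive_tool(increments="0 0 0 0 0 0;0 0 0 0 0 0;0 0 -.001 0 0 0;0 0 -.03 0 0 0;0 0 -.09 0 0 0;0 0 -.15 0 0 0;0 0 -.18 0 0 0;0 0 -.18 0 0 0", gripper=0.5)

```text
clock: 10.85
ee_pos: [0.4013, 0.05, 0.1839]
tool_rot: [-179.9, 0.2, -172.2]
contact_force: [-0.2, -0.5, -0.9]
grip_width: 0.064
```

```bash
python3 -c "
from look import *
both('e',(320,160),(210,180))"
cat > kin.py <<'E'
from h import *
from scipy.optimize import least_squares
D=[([61.6525,8.6232,82.3558,0,89.0244,-7.6776],[.20298,.53797,.23127],[180,0,159.33]),
([24.479,1.659,90.851,-.005,87.352,-73.354],[.433,.281,.223],[179.965,.134,-172.167]),
([24.478,4.689,98.326,.003,76.847,-73.357],[.433,.281,.133],[179.958,.132,-172.165]),
([-3.835,-1.729,119.161,-.006,62.473,-101.666],[.401,.05,.023],[-179.976,.092,-172.166])]
def fk(q,p):
    a1,d1,L2,a3,d4,d6=p; e=lambda ax,v:R.from_euler(ax,v,degrees=True).as_matrix()
    R1=e('z',q[0]);R2=R1@e('y',q[1]);R3=R2@e('y',q[2])   # arm up at q2=0, forearm turned q3 
    P=np.array([0,0,d1])+R1@[a1,0,0]+R2@[0,0,L2]+R3@[a3,0,d4]
    R6=R3@e('z',q[3])@e('y',q[4])@e('z',q[5]);return P+R6@[0,0,d6],R6
E
python3 - <<'E'
from kin import *
f=lambda p:np.ravel([fk(q,p)[0]-x for q,x,r in D])
r=least_squares(f,[0,.3,.4,0,.4,.25]);print(r.x.round(4),f(r.x).round(4))
for q,x,rp in D:
    print((fk(q,r.x)[1].T@R.from_euler('xyz',rp,degrees=True).as_matrix()).round(2).tolist())
E
```

```text
{'clock': 10.95, 'ee_pos': [0.4, 0.05, 0.181], 'tool_rot': [-179.998, -0.018, -172.172], 'joint_pos': [-3.839, -11.17, 107.521, -0.006, 83.666, -101.667], 'contact_force': [0.023, 0.176, -0.931], 'grip_width': 0.064}
[ 0.0096 -3.9233  0.4243  0.0785  0.5011 -3.8226] [ 0.0691 -0.0336  0.0004  0.0309 -0.0694 -0.      0.0273 -0.0717 -0.0002
 -0.0028 -0.0763 -0.0002]
[[-0.0, -1.0, -0.0], [1.0, -0.0, -0.0], [0.0, -0.0, 1.0]]
[[-0.0, -1.0, -0.0], [1.0, -0.0, -0.0], [0.0, -0.0, 1.0]]
[[0.0, -1.0, 0.0], [1.0, 0.0, -0.0], [0.0, 0.0, 1.0]]
[[0.0, -1.0, -0.0], [1.0, 0.0, -0.0], [0.0, -0.0, 1.0]]
```

View pics/b_e.png

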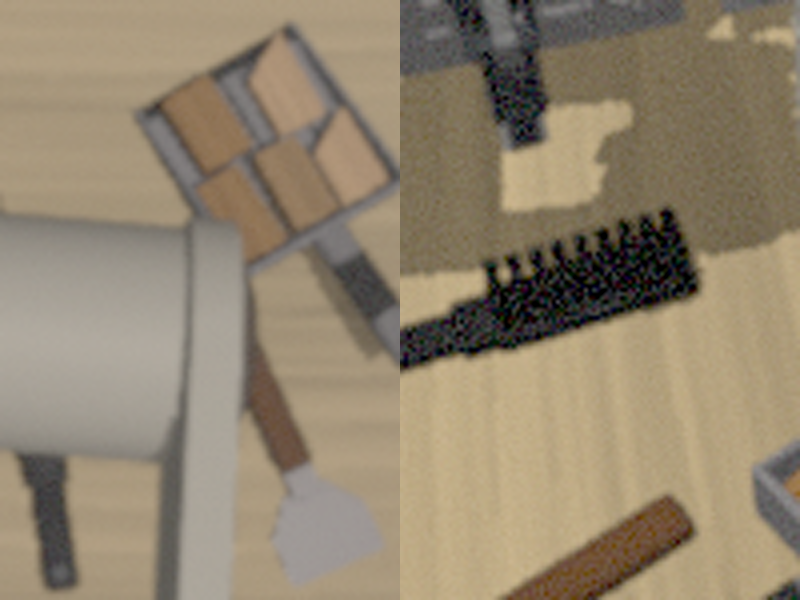

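Call:
drive_tool(increments="0 0 -.04 0 8 0;0 0 -.08 0 16 0;0 0 -.1 0 24 0;0 0 -.1 0 24 0;0 0 -.1 0 24 0")

```text
clock: 11.58
ee_pos: [0.4001, 0.0501, 0.2804]
tool_rot: [180.0, -24.0, -172.2]
contact_force: [0.4, -0.8, -0.2]
grip_width: 0.0637
```

```bash
python3 -c "
from h import *
s=ctrl.read_state();print([np.round(s[k],4).tolist() for k in('joint_pos','ee_pos','tool_rot')])"
```

```text
[[-0.9625, 3.3856, 85.6802, -3.9072, 114.6301, -99.6872], [0.4001, 0.0501, 0.2804], [179.9811, -23.9953, -172.1549]]
```

Call:
drive_tool(increments="0 0 0 8 0 0;0 0 0 16 0 0;0 0 0 24 0 0;0 0 0 24 0 0;0 0 0 24 0 0")

```text
clock: 12.2
ee_pos: [0.4, 0.05, 0.2817]
tool_rot: [-156.2, -23.9, -172.1]
contact_force: [-0.5, 0.0, 0.6]
grip_width: 0.064
```

```bash
python3 -c "
from h import *
s=ctrl.read_state();print([np.round(s[k],4).tolist() for k in('joint_pos','ee_pos','tool_rot')])"
```

```text
[[13.1139, 4.195, 87.5414, -23.4984, 112.4078, -94.2457], [0.4, 0.05, 0.2817], [-156.1522, -23.948, -172.1396]]
```

```bash
cat > kin.py <<'E'
from h import *
from scipy.optimize import least_squares
D=[([61.6525,8.6232,82.3558,0,89.0244,-7.6776],[.20298,.53797,.23127]),
([24.479,1.659,90.851,-.005,87.352,-73.354],[.433,.281,.223]),
([24.478,4.689,98.326,.003,76.847,-73.357],[.433,.281,.133]),
([-3.835,-1.729,119.161,-.006,62.473,-101.666],[.401,.05,.023]),
([-3.839,-11.17,107.521,-.006,83.666,-101.667],[.4,.05,.181]),
([-0.9625, 3.3856, 85.6802, -3.9072, 114.6301, -99.6872], [0.4001, 0.0501, 0.2804]),
([13.1139, 4.195, 87.5414, -23.4984, 112.4078, -94.2457], [0.4, 0.05, 0.2817])]
e=lambda ax,v:R.from_euler(ax,v,degrees=True).as_matrix()
T6=np.array([[0,-1,0],[1,0,0],[0,0,1.]])
def fk(q,p):
    a1,d1,L2,a3,d4,d6,b,c,x5=p
    R1=e('z',q[0]);R2=R1@e('y',q[1]);R3=R2@e('y',q[2]);R5=R3@e('z',q[3])@e('y',q[4]);R6=R5@e('z',q[5])
    P=np.array([0,0,d1])+R1@[a1,b,0]+R2@[0,0,L2]+R3@[a3,0,d4]+R5@[x5,c,d6]
    return P,R6@T6
f=lambda p:np.ravel([fk(q,p)[0]-x for q,x in D])
_r=least_squares(lambda p:np.r_[f(p),1e-3*(p-[0,.3,.4,0,.4,.25,0,0,0])],[0,.3,.4,0,.4,.25,.05,.02,0.])
p=_r.x
LO=np.array([-160.23,-39.13,6.94,-79.49,9.18,-161.06])+2;HI=np.array([160.23,120.54,153.29,259.48,160.14,161.06])-2
def ik(P,Rm,q0):
    best=None
    for s in range(12):
        st=np.clip(np.array(q0)+(np.random.default_rng(s).normal(0,25,6) if s else 0),LO+.1,HI-.1)
        r=least_squares(lambda q:np.r_[(fk(q,p)[0]-P)*20,(R.from_matrix(fk(q,p)[1].T@Rm)).as_rotvec()*5],st,bounds=(LO,HI))
        d=np.abs(r.x-q0).max()
        if r.cost<1e-4 and (best is None or d<best[1]): best=(r.x,d)
    return None if best is None else best[0]
E
python3 -c "
from kin import *
print(p.round(4),abs(f(p)).max(),f(p).round(4))"
```

```text
[1.200e-03 1.600e-01 4.783e-01 7.090e-02 4.988e-01 3.224e-01 7.650e-02
 2.000e-04 6.000e-04] 0.00027560363949008515 [ 0.0001 -0.0001 -0.0002 -0.0002  0.0002  0.     -0.0001  0.0003 -0.0001
 -0.     -0.0001 -0.     -0.     -0.0001  0.0002  0.     -0.0001  0.
  0.0001 -0.0001  0.    ]
```

```bash
cat > plan.py <<'E'
from kin import *
def panR(psi,th): return e('z',psi)@e('y',th)
def toolR(phi,s):
    z=np.array([np.sin(np.radians(phi)),0,-np.cos(np.radians(phi))]);y=np.array([0,s,0.]);return np.c_[np.cross(y,z),y,z]
def tcp(Rp,Pp,phi,s,g): # g grasp in pan frame
    Rt=Rp@toolR(phi,s);return Pp+Rp@g+Rt@[0,0,.019],Rt
LIP=np.array([.075,0,.002])
E
python3 - <<'E'
from plan import *
q0=ctrl.read_state()["joint_pos"]
g=np.array([-.115,0,.044])
for s in(1,-1):
  for phi in(0,15):
    Rp=panR(31,0);P,Rt=tcp(Rp,np.array([.5876,-.1196,0]),phi,s,g)
    qa=ik(P,Rt,q0);print("s",s,"phi",phi,"grasp",P.round(3),None if qa is None else qa.round(0))
    if qa is None: continue
    for psi in (75,93,110):
      q=qa
      for th in(0,50,65):
        Rp=panR(psi,th);Pp=np.array([.40,.275,.17 if th else .25])-Rp@LIP
        P,Rt=tcp(Rp,Pp,phi,s,g);q=ik(P,Rt,q);print("  ",psi,th,P.round(3),None if q is None else q.round(0))
        if q is None:break
E
```

```text
s 1 phi 0 grasp [ 0.489 -0.179  0.025] [ -29.   12.  104.   -0.   64. -150.]
   75 0 [0.351 0.091 0.273] None
   93 0 [0.41  0.085 0.273] None
   110 0 [0.465 0.096 0.273] None
s 1 phi 15 grasp [ 0.493 -0.176  0.026] None
s -1 phi 0 grasp [ 0.489 -0.179  0.025] [-29.  12. 104.   0.  64.  30.]
   75 0 [0.351 0.091 0.273] [  2. -18. 102.  -0.  96.  17.]
   75 50 [0.373 0.174 0.33 ] [ 36.  12.  80. -36. 125.  40.]
   75 65 [0.385 0.218 0.352] [ 41.  23.  72. -46. 135.  37.]
   93 0 [0.41  0.085 0.273] [  1. -11.  97.  -0.  94.  -2.]
   93 50 [0.405 0.171 0.33 ] [ 39.   9.  84. -43. 115.  27.]
   93 65 [0.403 0.216 0.352] [ 46.  18.  79. -54. 124.  28.]
   110 0 [0.465 0.096 0.273] [  2.  -4.  91.  -0.  93. -18.]
   110 50 [0.436 0.177 0.33 ] [ 41.   5.  89. -47. 104.  16.]
   110 65 [0.42  0.219 0.352] [ 50.  12.  86. -59. 113.  21.]
s -1 phi 15 grasp [ 0.493 -0.176  0.026] [-37.   7. 111.  17.  57.  14.]
   75 0 [0.352 0.096 0.274] [-11. -22. 106.  15.  95.   6.]
   75 50 [0.374 0.178 0.327] [ 32.   5.  82. -26. 118.  40.]
   75 65 [0.385 0.22  0.348] [ 39.  17.  73. -36. 129.  41.]
   93 0 [0.41  0.09  0.274] [-10. -12.  98.  15.  96. -11.]
   93 50 [0.405 0.174 0.327] [ 34.   3.  84. -31. 110.  25.]
   93 65 [0.403 0.218 0.348] [ 43.  12.  78. -42. 119.  28.]
   110 0 [0.463 0.101 0.274] [ -6.  -2.  90.  14.  99. -25.]
   110 50 [0.434 0.18  0.327] [ 35.   1.  87. -34. 101.  11.]
   110 65 [0.419 0.222 0.348] [ 46.   7.  84. -47. 109.  18.]
```

```bash
python3 -c "
from h import *
s=ctrl.read_state();A=R.from_euler('xyz',s['tool_rot'],degrees=True);B=R.from_euler('xyz',[180,0,-172.17],degrees=True)
print((A.inv()*B).as_rotvec(degrees=True).round(2));print((A.inv().apply([0,0,-.0])))
for u,v in((379.5,244.5),(426,210)): print(ray('top',u,v,.02).round(3))"
```

```text
[-23.5  -23.59   5.01]
[0. 0. 0.]
[ 0.445 -0.096  0.02 ]
[ 0.548 -0.233  0.02 ]
```

Call:
drive_tool(increments="0 0 0 -7 -7 1.5;0 0 0 -14 -14 3;0 0 0 -21 -21 4.5;0 0 0 -23.5 -23.6 5;0 0 0 -23.5 -23.6 5")

```text
clock: 12.82
ee_pos: [0.4001, 0.0488, 0.2826]
tool_rot: [-179.9, 0.1, -172.3]
contact_force: [-0.8, -0.5, 0.0]
grip_width: 0.0641
```

Call:
drive_tool(increments="0 0 0 0 0 10;0 0 0 0 0 20;0 0 0 0 0 30;0 0 0 0 0 40;0 0 0 0 0 50;0 0 0 0 0 60;0 0 0 0 0 70;0 0 0 0 0 80")

```text
clock: 13.82
ee_pos: [0.4006, 0.0501, 0.2816]
tool_rot: [-179.8, 0.1, 107.5]
contact_force: [-0.5, 0.8, 0.3]
grip_width: 0.0642
```

Call:
drive_tool(increments="0 0 0 0 0 10;0 0 0 0 0 20;0 0 0 0 0 30;0 0 0 0 0 40;0 0 0 0 0 50;0 0 0 0 0 60;0 0 0 0 0 70;0 0 0 0 0 76.8")

```text
clock: 14.82
ee_pos: [0.4006, 0.0501, 0.2816]
tool_rot: [179.9, 0.2, 30.8]
contact_force: [0.6, -0.2, -0.9]
grip_width: 0.0638
```

Call:
drive_tool(increments="-.01 .055 0 0 0 0;-.02 .11 0 0 0 0;-.03 .165 0 0 0 0;-.038 .22 0.02 0 0 0;-.042 .242 .06 0 0 0;-.042 .242 .11 0 0 0;-.042 .242 .15 0 0 0;-.042 .242 .15 0 0 0")

```text
clock: 15.82
ee_pos: [0.4881, -0.1787, 0.1298]
tool_rot: [-179.8, 0.3, 31.1]
contact_force: [0.8, 0.6, 0.6]
grip_width: 0.0639
```

```bash
python3 -c "
from look import *
both('f',(340,150),(260,230))
im=cv2.imread('pics/side_f.png');im=(255*(im/255.)**0.55).astype(np.uint8)[200:400,220:420];cv2.imwrite('pics/f2.png',cv2.resize(im,None,fx=3,fy=3))"
```

```text
{'clock': 15.925, 'ee_pos': [0.49, -0.179, 0.134], 'tool_rot': [179.865, 0.106, 31.084], 'joint_pos': [-28.489, 5.355, 97.524, -0.164, 77.058, 30.464], 'contact_force': [0.895, 0.228, 0.775], 'grip_width': 0.064}
```

View pics/f2.png

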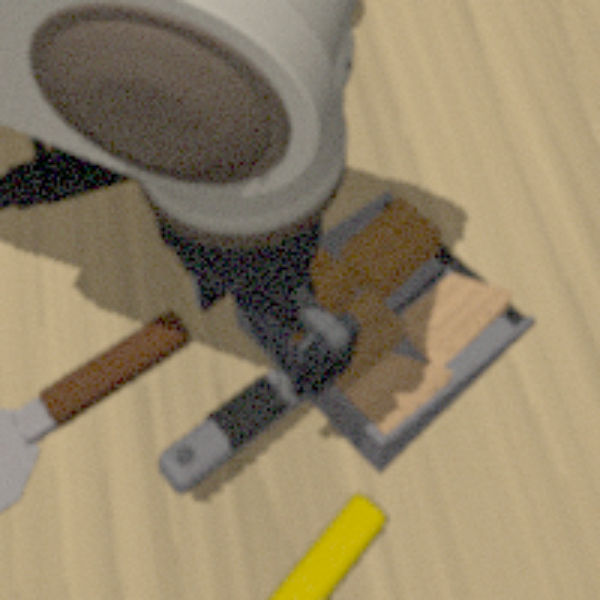

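View pics/b_f.png

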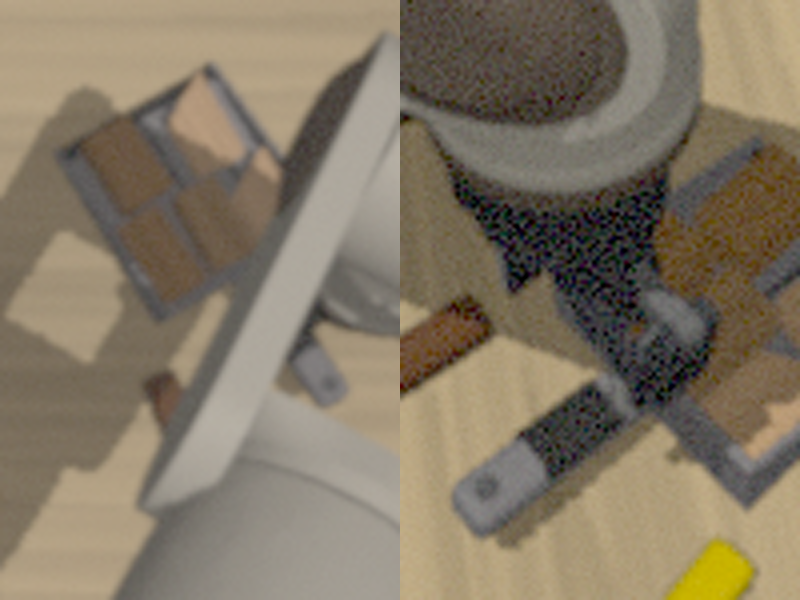

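```bash
python3 - <<'E'
from h import *
s=ctrl.read_state();M=R.from_euler('xyz',s['tool_rot'],degrees=True).as_matrix();c=s['ee_pos']
pts=[[c[0],c[1],.055],]+[(np.r_[c[:2],.03]+M@[0,d,0]).tolist() for d in(-.032,.032)]
q=pix('side',np.array(pts));im=cv2.imread('pics/side_f.png');im=(255*(im/255.)**0.55).astype(np.uint8)
im=cv2.resize(im[200:400,220:420],None,fx=3,fy=3)
for u in q: cv2.circle(im,tuple(np.int32((u-[220,200])*3)),4,(0,0,255),1)
cv2.imwrite('pics/f3.png',im)
E
```

```text
(no output)
```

View pics/f3.png

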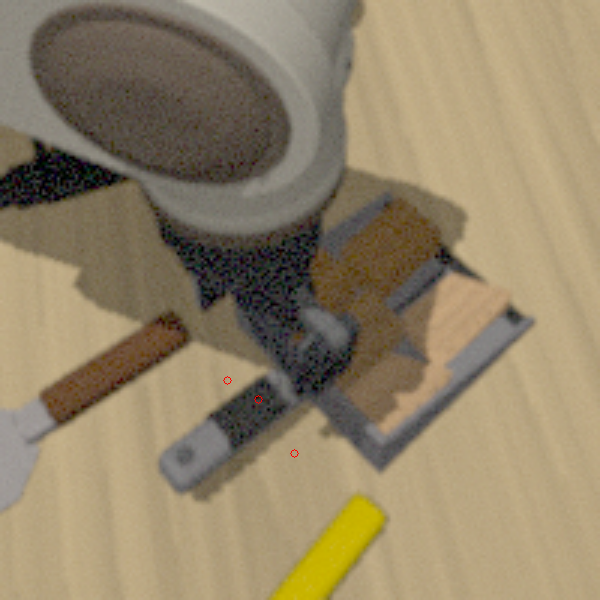

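Call:
drive_tool(increments="0 0 .05 0 0 0;0 0 .085 0 0 0;0 0 .106 0 0 0;0 0 .106 0 0 0")

```text
clock: 16.42
ee_pos: [0.4896, -0.1797, 0.0271]
tool_rot: [179.9, 0.1, 31.1]
contact_force: [0.3, 0.4, 0.1]
grip_width: 0.0641
```

Call:
drive_tool(increments="0 0 0 0 0 0;0 0 0 0 0 0;0 0 0 0 0 0;0 0 0 0 0 0;0 0 0 0 0 0;0 0 0 0 0 0;0 0 0 0 0 0", gripper=-1, squeeze=40)

```text
clock: 17.3
ee_pos: [0.4898, -0.1798, 0.0278]
tool_rot: [179.8, 0.1, 31.1]
contact_force: [-2.2, -0.4, 10.2]
grip_width: 0.0257
```

Call:
drive_tool(increments="0 0 0 0 0 0;0 0 0 0 0 0", squeeze=110)

```text
clock: 17.55
ee_pos: [0.4897, -0.1799, 0.028]
tool_rot: [179.8, 0.1, 31.1]
contact_force: [-4.0, 1.1, 13.4]
grip_width: 0.0242
```

```bash
python3 -c "
from look import *
both('g',(340,150),(260,230))"
```

```text
{'clock': 17.65, 'ee_pos': [0.49, -0.18, 0.028], 'tool_rot': [179.788, 0.05, 31.089], 'joint_pos': [-28.537, 11.436, 104.011, -0.167, 64.396, 30.445], 'contact_force': [-4.824, 0.597, 12.81], 'grip_width': 0.024}
```

View pics/b_g.png

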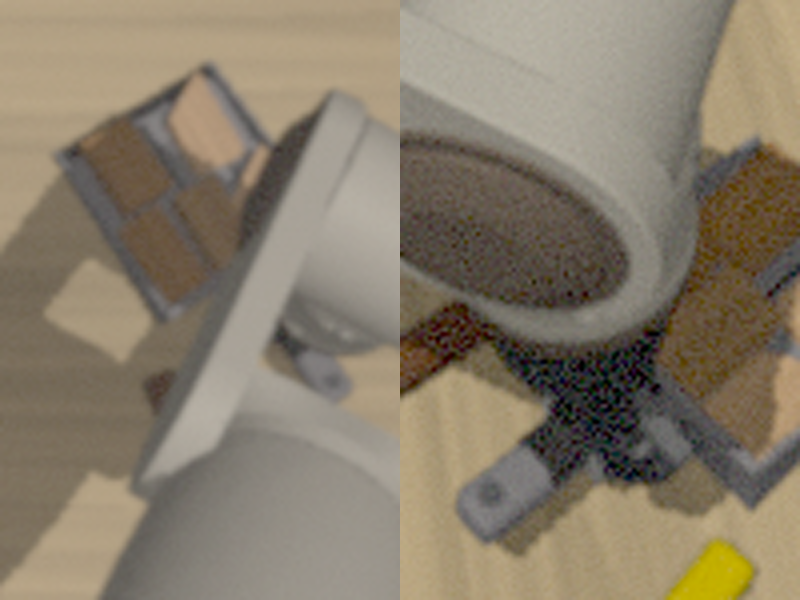

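Call:
drive_tool(increments="0 0 -.004 0 0 0;0 0 -.012 0 1.5 0;0 0 -.025 0 3 0;0 0 -.045 0 5 0;0 0 -.06 0 6 0;0 0 -.06 0 6 0")

```text
clock: 18.4
ee_pos: [0.4896, -0.18, 0.088]
tool_rot: [179.7, -6.0, 31.1]
contact_force: [-0.3, 0.2, -3.6]
grip_width: 0.0242
```

```bash
python3 -c "
from look import *
both('h',(340,150),(280,220))"
```

```text
{'clock': 18.5, 'ee_pos': [0.489, -0.179, 0.086], 'tool_rot': [179.88, -5.88, 31.076], 'joint_pos': [-31.883, 5.412, 103.552, 5.575, 68.341, 25.111], 'contact_force': [-0.225, -0.206, -4.361], 'grip_width': 0.024}
```

View pics/b_h.png

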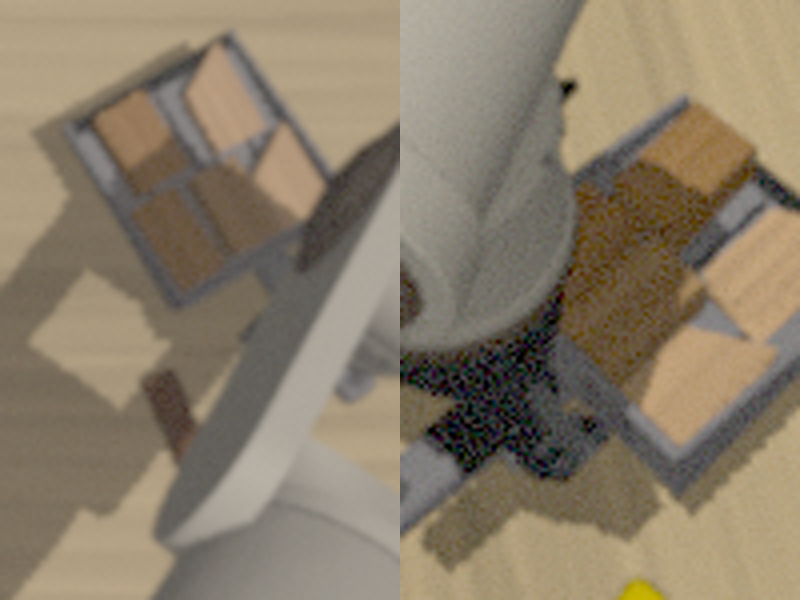

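Call:
drive_tool(increments=".001 0 -.015 0 0 0;.004 0 -.045 0 0 0;.009 0 -.085 0 0 0;.014 0 -.130 0 0 0;.018 0 -.17 0 0 0;.020 0 -.19 0 0 0;.021 0 -.199 0 0 0;.021 0 -.199 0 0 0")

```text
clock: 19.5
ee_pos: [0.4894, -0.1787, 0.2865]
tool_rot: [179.9, -5.9, 31.1]
contact_force: [-0.7, 0.2, -4.8]
grip_width: 0.0243
```

```bash
cat > go.py <<'E'
from plan import *
g=np.array([-.115,0,.044])
def inc(psi,th,lip,cmd=None):
    s=ctrl.read_state();P0=s['ee_pos'];R0=R.from_euler('xyz',s['tool_rot'],degrees=True).as_matrix()
    Rp=panR(psi,th);P,Rt=tcp(Rp,np.array(lip)-Rp@LIP,0,-1,g)
    d=R0.T@(P-P0);rv=R.from_matrix(R0.T@Rt).as_rotvec(degrees=True)
    q=ik(P,Rt,s['joint_pos'])
    print('now',P0.round(3),s['tool_rot'].round(1),'->',P.round(3),'inc',d.round(4),rv.round(2),'|',np.linalg.norm(d).round(3),np.linalg.norm(rv).round(1),None if q is None else (s['joint_pos'].round(0),q.round(0)))
    Rp0=R0@toolR(0,-1).T;Pp=P0-R0@[0,0,.019]-Rp0@g;print('lip now',(Pp+Rp0@LIP).round(3),'pan yaw',np.degrees(np.arctan2(Rp0[1,0],Rp0[0,0])).round(1),'pitch',np.degrees(np.arcsin(-Rp0[2,0])).round(1))
E
python3 -c "
from go import *
inc(93,-6,[.40,.23,.28])
inc(93,-6,[.40,.27,.28])"
```

```text
now [ 0.489 -0.179  0.286] [179.9  -5.9  31.1] -> [0.41  0.039 0.283] inc [ 0.0439 -0.2274  0.0075] [  6.51   0.16 -61.58] | 0.232 61.9 (array([-32.,  -1.,  87.,   5.,  92.,  27.]), array([-10., -12.,  97.,   6.,  97., -12.]))
lip now [ 0.653 -0.08   0.283] pan yaw 31.1 pitch -5.9
now [ 0.489 -0.179  0.286] [179.9  -5.9  31.1] -> [0.41  0.079 0.283] inc [ 0.0644 -0.2616  0.0096] [  6.51   0.16 -61.58] | 0.27 61.9 (array([-32.,  -1.,  87.,   5.,  92.,  27.]), array([ -4., -12.,  96.,   6.,  96.,  -7.]))
lip now [ 0.653 -0.08   0.283] pan yaw 31.1 pitch -5.9
```

Call:
drive_tool(increments=".001 -.005 0 .1 0 -1.5;.003 -.02 .001 .5 0 -5;.007 -.04 .002 1 0 -10;.012 -.062 .002 1.7 0 -16;.016 -.085 .003 2.4 0 -22;.02 -.103 .003 2.9 0 -27.5;.022 -.113 .004 3.2 0 -30.5;.022 -.114 .004 3.2 0 -30.8")

```text
clock: 20.5
ee_pos: [0.4494, -0.0693, 0.2841]
tool_rot: [179.9, -5.8, 62.1]
contact_force: [-0.1, -0.7, -3.3]
grip_width: 0.0244
```

```bash
python3 -c "
from go import *
inc(93,-6,[.40,.25,.28])"
```

```text
now [ 0.449 -0.069  0.284] [179.9  -5.8  62.1] -> [0.41  0.059 0.283] inc [ 0.0942 -0.0949  0.0107] [  3.24   0.18 -30.75] | 0.134 30.9 (array([-23.,  -8.,  93.,   6.,  94.,   6.]), array([ -7., -12.,  97.,   6.,  96., -10.]))
lip now [0.539 0.1   0.281] pan yaw 62.1 pitch -5.8
```

Call:
drive_tool(increments=".004 -.004 0 .1 0 -1.5;.015 -.015 .002 .5 0 -5;.032 -.032 .003 1 0 -10;.05 -.05 .006 1.7 0 -16;.068 -.069 .008 2.4 0 -22;.084 -.085 .01 2.9 0 -27.5;.093 -.094 .011 3.2 0 -30.5;.094 -.095 .011 3.2 0 -30.8")

```text
clock: 21.5
ee_pos: [0.4099, 0.059, 0.2831]
tool_rot: [180.0, -5.8, 93.1]
contact_force: [0.2, -0.6, -3.3]
grip_width: 0.0241
```

```bash
python3 -c "
from look import *
both('i',(190,150),(210,60))
from go import *
inc(93,15,[.40,.265,.20])
inc(93,50,[.40,.275,.165])"
```

```text
{'clock': 21.6, 'ee_pos': [0.41, 0.058, 0.283], 'tool_rot': [179.976, -5.804, 92.969], 'joint_pos': [-7.155, -11.91, 96.61, 5.752, 96.268, -9.542], 'contact_force': [0.401, 0.754, -4.691], 'grip_width': 0.024}
now [0.41  0.058 0.283] [180.   -5.8  93. ] -> [0.409 0.088 0.271] inc [0.0281 0.0006 0.0145] [ 2.00e-02 -2.08e+01 -4.00e-02] | 0.032 20.8 (array([ -7., -12.,  97.,   6.,  96., -10.]), array([ 13.,  -8.,  96., -15.,  95.,   9.]))
lip now [0.4   0.249 0.279] pan yaw 93.0 pitch -5.8
now [0.41  0.058 0.283] [180.   -5.8  93. ] -> [0.405 0.171 0.325] inc [ 0.1161  0.0011 -0.0307] [ 1.00e-02 -5.58e+01 -4.00e-02] | 0.12 55.8 (array([ -7., -12.,  97.,   6.,  96., -10.]), array([ 39.,   9.,  85., -43., 114.,  28.]))
lip now [0.4   0.249 0.279] pan yaw 93.0 pitch -5.8
```

View pics/b_i.png

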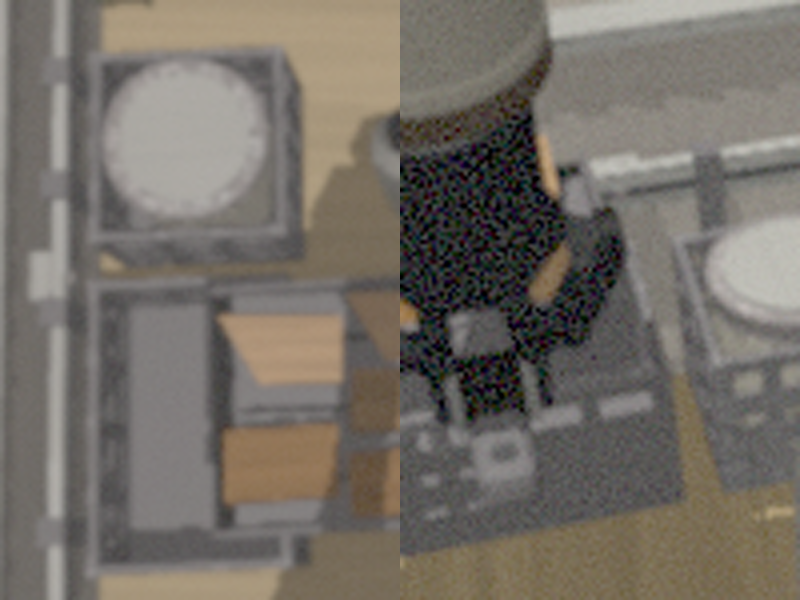

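```bash
python3 - <<'E'
from go import *
im=cv2.imread('pics/top_i.png');im=(255*(im/255.)**0.55).astype(np.uint8)[150:300,190:290];im=cv2.resize(im,None,fx=4,fy=4)
s=ctrl.read_state();P0=s['ee_pos'];R0=R.from_euler('xyz',s['tool_rot'],degrees=True).as_matrix()
Rp=R0@toolR(0,-1).T;Pp=P0-R0@[0,0,.019]-Rp@g
pts=[(Pp+Rp@np.array(a)/1000,(0,255,0)) for a in[(75,70,12),(75,-70,12),(75,0,4)]]
Rb=e('z',3.5);B=np.array([.4025,.2885,.14])
pts+=[(B+Rb@np.array([a,b,0]),(0,0,255)) for a in(-.095,.095) for b in(-.065,.065)]
for P,c in pts: cv2.circle(im,tuple(np.int32((pix('top',P)[0]+.5-[190,150])*4)),5,c,1)
cv2.imwrite('pics/i2.png',im)
E
```

```text
(no output)
```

View pics/i2.png

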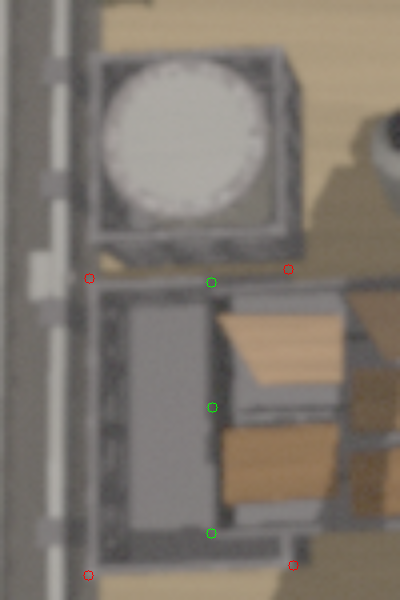

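Call:
drive_tool(increments=".003 0 .002 0 -2 0;.009 0 .005 0 -6 0;.016 0 .009 0 -11 0;.023 0 .012 0 -17 0;.027 .0006 .014 0 -20 0;.028 .0006 .0145 0 -20.8 0")

```text
clock: 22.35
ee_pos: [0.4092, 0.0885, 0.2711]
tool_rot: [180.0, 15.1, 93.1]
contact_force: [0.8, 0.2, -3.6]
grip_width: 0.0242
```

```bash
python3 -c "
from go import *
inc(93,32,[.402,.27,.175])
inc(93,40,[.402,.27,.165])
inc(93,52,[.402,.27,.165])"
```

```text
now [0.409 0.088 0.271] [180.   15.1  93.1] -> [0.41  0.121 0.295] inc [ 0.0253  0.0024 -0.0318] [  0.04 -16.94   0.06] | 0.041 16.9 (array([ 13.,  -8.,  96., -15.,  95.,   9.]), array([ 27.,  -1.,  91., -30., 103.,  21.]))
lip now [0.4   0.266 0.2  ] pan yaw 93.1 pitch 15.1
now [0.409 0.088 0.271] [180.   15.1  93.1] -> [0.409 0.139 0.305] inc [ 0.0404  0.0024 -0.0457] [  0.04 -24.94   0.06] | 0.061 24.9 (array([ 13.,  -8.,  96., -15.,  95.,   9.]), array([ 33.,   3.,  89., -36., 107.,  25.]))
lip now [0.4   0.266 0.2  ] pan yaw 93.1 pitch 15.1
now [0.409 0.088 0.271] [180.   15.1  93.1] -> [0.407 0.171 0.329] inc [ 0.0649  0.0025 -0.0773] [  0.05 -36.94   0.05] | 0.101 36.9 (array([ 13.,  -8.,  96., -15.,  95.,   9.]), array([ 40.,  10.,  84., -44., 115.,  28.]))
lip now [0.4   0.266 0.2  ] pan yaw 93.1 pitch 15.1
```

Call:
drive_tool(increments=".006 .001 -.008 0 -4 0;.013 .0015 -.016 0 -9 0;.02 .002 -.025 0 -13.5 0;.025 .0024 -.032 0 -17 0;.033 .0024 -.039 0 -21 0;.04 .0024 -.046 0 -25 0;.052 .0025 -.061 0 -31 0;.065 .0025 -.077 0 -37 0")

```text
clock: 23.35
ee_pos: [0.4075, 0.1706, 0.3296]
tool_rot: [179.9, 52.1, 92.8]
contact_force: [0.1, -0.9, -1.8]
grip_width: 0.0242
```

Call:
drive_tool(increments="0 0 0 0 0 0;0 0 0 0 0 0;0 0 0 0 0 0;0 0 0 0 0 0")

```text
clock: 23.85
ee_pos: [0.4073, 0.1699, 0.3293]
tool_rot: [179.9, 51.9, 92.9]
contact_force: [-0.8, -0.2, -1.0]
grip_width: 0.0242
```

```bash
python3 -c "
from look import *
both('j',(190,150),(190,60))
from go import *
inc(93,62,[.402,.27,.165])"
```

```text
{'clock': 23.95, 'ee_pos': [0.407, 0.17, 0.329], 'tool_rot': [179.924, 51.946, 92.913], 'joint_pos': [39.457, 9.607, 84.198, -44.433, 115.207, 27.55], 'contact_force': [0.399, -0.898, -1.536], 'grip_width': 0.024}
now [0.407 0.17  0.329] [179.9  51.9  92.9] -> [0.406 0.201 0.344] inc [ 0.0079 -0.     -0.0333] [  0.   -10.05  -0.05] | 0.034 10.1 (array([ 39.,  10.,  84., -44., 115.,  28.]), array([ 44.,  16.,  81., -51., 122.,  28.]))
lip now [0.402 0.269 0.165] pan yaw 92.9 pitch 51.9
```

View pics/b_j.png

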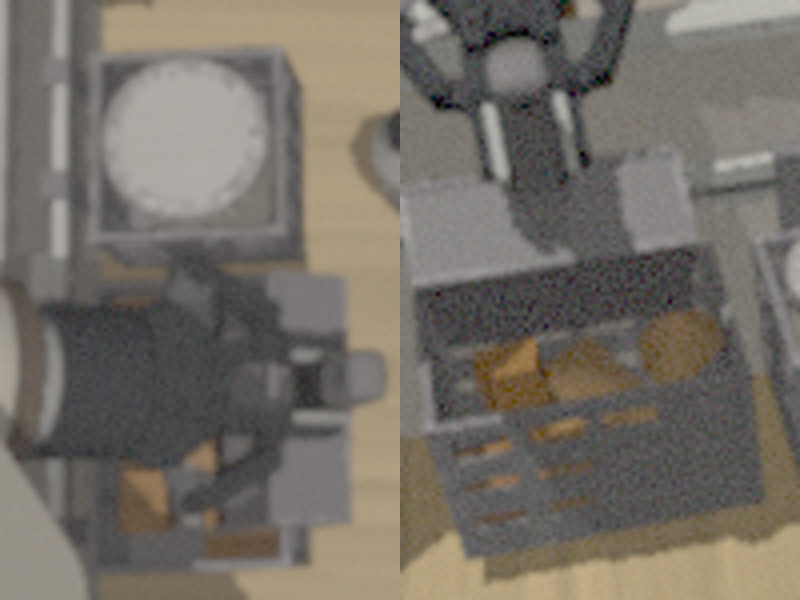

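Call:
drive_tool(increments=".003 0 -.012 0 -4 0;.006 0 -.025 0 -8 0;.008 0 -.035 0 -10 0;.008 0 -.035 0 -10 0;.008 0 -.035 0 -10 0")

```text
clock: 24.58
ee_pos: [0.4056, 0.2027, 0.3444]
tool_rot: [179.9, 61.9, 92.9]
contact_force: [-0.2, -1.1, -1.9]
grip_width: 0.024
```

```bash
python3 -c "
from go import *
inc(93,40,[.402,.27,.25])
inc(93,0,[.402,.25,.28])"
```

```text
now [0.406 0.203 0.344] [179.9  61.9  92.9] -> [0.409 0.139 0.39 ] inc [-0.0699 -0.0001  0.0345] [ 0.03 21.91 -0.03] | 0.078 21.9 (array([ 44.,  16.,  80., -51., 122.,  28.]), array([ 33.,   2.,  80., -38., 115.,  18.]))
lip now [0.402 0.272 0.166] pan yaw 92.9 pitch 61.9
now [0.406 0.203 0.344] [179.9  61.9  92.9] -> [0.412 0.06  0.303] inc [-0.0306 -0.0012  0.1452] [ 4.000e-02  6.191e+01 -2.000e-02] | 0.148 61.9 (array([ 44.,  16.,  80., -51., 122.,  28.]), array([ -2., -11.,  94.,  -0.,  98.,  -5.]))
lip now [0.402 0.272 0.166] pan yaw 92.9 pitch 61.9
```

Call:
drive_tool(increments="-.014 0 .007 0 4 0;-.03 0 .015 0 9 0;-.048 0 .024 0 15 0;-.064 0 .031 0 20 0;-.07 0 .0345 0 21.9 0")

```text
clock: 25.2
ee_pos: [0.4087, 0.1384, 0.3915]
tool_rot: [179.7, 39.9, 92.7]
contact_force: [-0.2, -0.8, -3.0]
grip_width: 0.024
```

```bash
python3 -c "
from go import *
inc(93,0,[.402,.25,.28])"
```

```text
now [0.409 0.138 0.391] [179.7  39.9  92.7] -> [0.412 0.06  0.303] inc [-0.0033 -0.001   0.118 ] [ 0.17 39.9  -0.16] | 0.118 39.9 (array([ 33.,   2.,  80., -38., 115.,  18.]), array([ -2., -11.,  94.,  -0.,  98.,  -5.]))
lip now [0.403 0.269 0.252] pan yaw 92.7 pitch 39.9
```

Call:
drive_tool(increments="0 0 .008 0 3 0;-.001 0 .028 0 9.5 0;-.002 -.0005 .052 0 17.5 0;-.003 -.001 .076 0 25.5 0;-.003 -.001 .098 0 33 0;-.003 -.001 .113 0 38.5 0;-.003 -.001 .118 0 39.9 0;-.003 -.001 .118 0 39.9 0")

```text
clock: 26.2
ee_pos: [0.4119, 0.0611, 0.3012]
tool_rot: [-180.0, 0.3, 92.9]
contact_force: [-0.4, 0.9, -2.0]
grip_width: 0.0242
```

```bash
python3 -c "
from look import *
both('k',(200,150),(190,60))
cv2.imwrite('pics/k_top.png',cv2.imread('pics/top_k.png'))
from go import *
Rp=panR(31,0)
inc(62,0,[.54,.10,.28])
inc(31,0,np.array([.5876,-.1196,.25])+Rp@LIP)
"
```

```text
{'clock': 26.3, 'ee_pos': [0.412, 0.062, 0.302], 'tool_rot': [179.997, 0.266, 93.048], 'joint_pos': [-1.86, -11.448, 93.933, -0.267, 97.489, -4.943], 'contact_force': [-0.258, -0.002, -1.082], 'grip_width': 0.024}
now [0.412 0.062 0.302] [180.    0.3  93. ] -> [ 0.451 -0.068  0.303] inc [-0.1316  0.0318 -0.0008] [ 0.08  0.26 31.05] | 0.135 31.0 (array([ -2., -11.,  94.,  -0.,  97.,  -5.]), array([-18.,  -7.,  90.,  -0.,  97.,  10.]))
lip now [0.402 0.252 0.278] pan yaw 93.0 pitch 0.3
now [0.412 0.062 0.302] [180.    0.3  93. ] -> [ 0.489 -0.179  0.275] inc [-0.2444  0.0641  0.0278] [ 0.15  0.24 62.05] | 0.254 62.0 (array([ -2., -11.,  94.,  -0.,  97.,  -5.]), array([-29.,   1.,  85.,   0.,  93.,  30.]))
lip now [0.402 0.252 0.278] pan yaw 93.0 pitch 0.3
```

View pics/b_k.png

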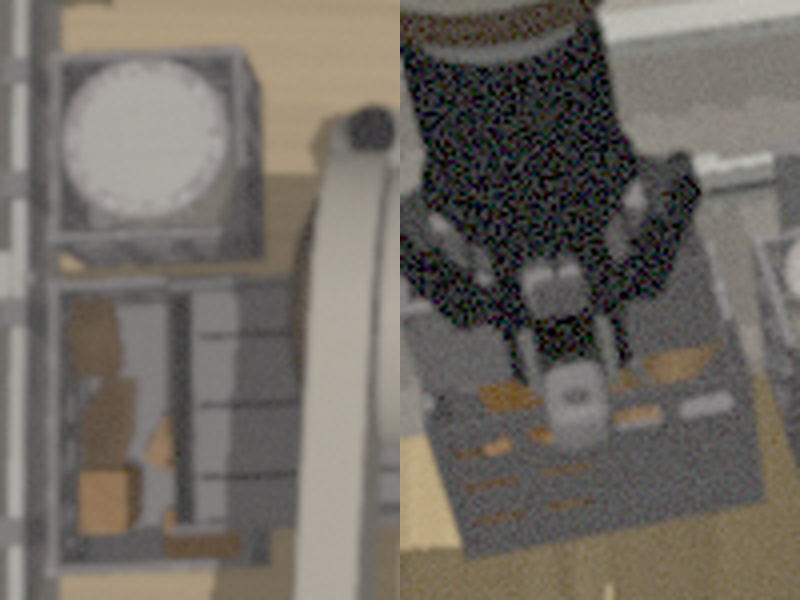

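View pics/top_k.png

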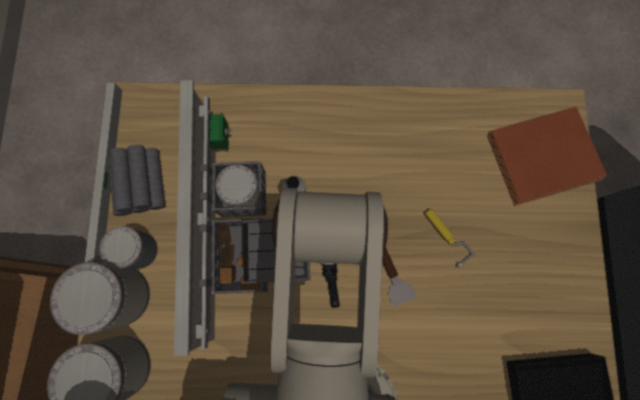

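Call:
drive_tool(increments="-.006 .002 0 0 0 1.5;-.022 .005 0 0 0 5;-.044 .011 0 0 0 10;-.068 .017 0 0 0 16;-.095 .023 0 0 0 22;-.117 .028 0 0 0 27.5;-.13 .032 0 0 0 30.5;-.1316 .032 0 0.1 .2 31")

```text
clock: 27.3
ee_pos: [0.4511, -0.0684, 0.3018]
tool_rot: [-179.9, -0.0, 62.0]
contact_force: [0.5, 0.4, -2.3]
grip_width: 0.0243
```

```bash
python3 -c "
from go import *
Rp=panR(31,0)
inc(31,0,np.array([.5876,-.1196,.2])+Rp@LIP)
"
```

```text
now [ 0.451 -0.068  0.302] [-179.9   -0.    62. ] -> [ 0.489 -0.179  0.225] inc [-0.0797  0.0854  0.0767] [-7.000e-02  1.000e-02  3.098e+01] | 0.14 31.0 (array([-18.,  -7.,  90.,   0.,  97.,  10.]), array([-29.,   2.,  90.,   0.,  88.,  30.]))
lip now [0.54  0.099 0.279] pan yaw 62.0 pitch -0.0
```

Call:
drive_tool(increments="-.004 .004 0 0 0 1.5;-.013 .014 .01 0 0 5;-.026 .028 .022 0 0 10;-.041 .044 .037 0 0 16;-.057 .061 .053 0 0 22;-.071 .076 .067 0 0 27.5;-.079 .0845 .075 0 0 30.5;-.0797 .0854 .0767 0 0 31")

```text
clock: 28.3
ee_pos: [0.4888, -0.1787, 0.2249]
tool_rot: [-179.9, 0.0, 31.0]
contact_force: [-0.4, 0.9, -1.6]
grip_width: 0.0241
```

Call:
drive_tool(increments="0 0 .03 0 0 0;0 0 .08 0 0 0;0 0 .12 0 0 0;0 0 .15 0 0 0;0 0 .17 0 0 0;0 0 .175 0 0 0;0 0 .175 0 0 0")

```text
clock: 29.18
ee_pos: [0.4891, -0.1784, 0.051]
tool_rot: [-180.0, -0.0, 31.1]
contact_force: [-0.3, -0.3, -2.6]
grip_width: 0.0239
```

```bash
python3 -c "
from look import *
both('l',(340,150),(280,220))"
```

```text
{'clock': 29.275, 'ee_pos': [0.489, -0.179, 0.051], 'tool_rot': [179.957, -0.046, 31.036], 'joint_pos': [-28.549, 9.788, 102.864, 0.02, 67.287, 30.407], 'contact_force': [-0.457, 0.43, -1.799], 'grip_width': 0.024}
```

View pics/b_l.png

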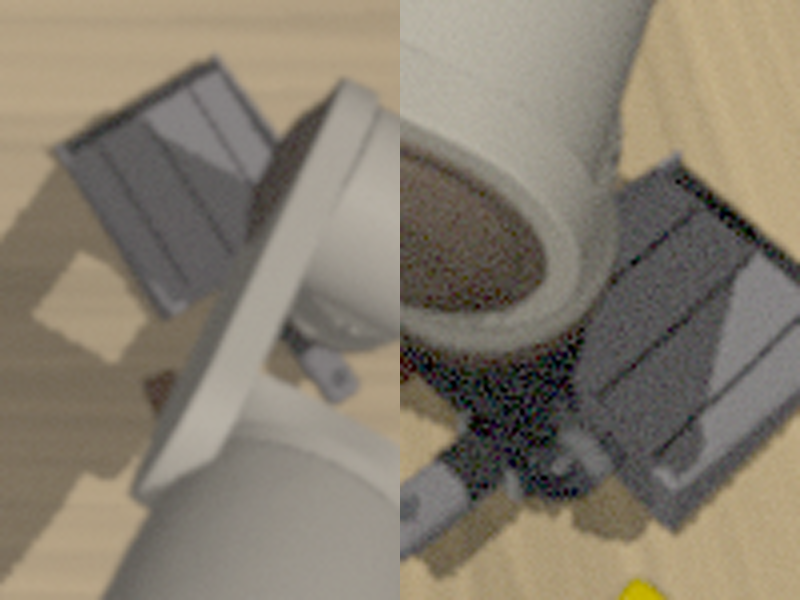

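Empty. Now the gentle set-down.

Call:
drive_tool(increments="0 0 .008 0 0 0;0 0 .014 0 0 0;0 0 .018 0 0 0;0 0 .02 0 0 0;0 0 .02 0 0 0")

```text
clock: 29.9
ee_pos: [0.4887, -0.1786, 0.03]
tool_rot: [-179.9, 0.0, 31.0]
contact_force: [-0.3, 0.5, -1.8]
grip_width: 0.0241
```

Call:
drive_tool(increments="0 0 .001 0 0 0;0 0 .002 0 0 0;0 0 .002 0 0 0")

```text
clock: 30.28
ee_pos: [0.4888, -0.1786, 0.0283]
tool_rot: [-180.0, -0.0, 31.0]
contact_force: [-0.3, -0.4, -0.2]
grip_width: 0.024
```

Call:
drive_tool(increments="0 0 .0005 0 0 0;0 0 .001 0 0 0;0 0 .001 0 0 0")

```text
clock: 30.65
ee_pos: [0.4887, -0.1787, 0.028]
tool_rot: [-180.0, 0.0, 31.0]
contact_force: [-8.6, 1.1, 14.2]
grip_width: 0.0242
```

Call:
drive_tool(increments="0 0 -.0008 0 0 0;0 0 -.0008 0 0 0", squeeze=25)

```text
clock: 30.9
ee_pos: [0.4888, -0.1787, 0.0281]
tool_rot: [-180.0, -0.0, 31.0]
contact_force: [-3.1, 0.3, 4.6]
grip_width: 0.024
```

Call:
drive_tool(increments="0 0 0 0 0 0;0 0 0 0 0 0;0 0 0 0 0 0;0 0 0 0 0 0;0 0 -.02 0 0 0;0 0 -.06 0 0 0;0 0 -.12 0 0 0;0 0 -.15 0 0 0", gripper=0.5)

```text
clock: 31.9
ee_pos: [0.4894, -0.179, 0.1811]
tool_rot: [179.9, -0.1, 31.0]
contact_force: [0.1, 0.2, -1.3]
grip_width: 0.064
```

Call:
drive_tool(increments="-.03 0 -.06 0 0 0;-.06 0 -.11 0 0 0;-.1 0 -.13 0 0 0;-.14 0 -.13 0 0 0;-.14 0 -.13 0 0 0")

```text
clock: 32.52
ee_pos: [0.3674, -0.2518, 0.3085]
tool_rot: [180.0, 0.0, 30.8]
contact_force: [0.3, 0.7, -0.7]
grip_width: 0.0638
```

```bash
python3 -c "
from look import *
both('m',(340,150),(280,220))
find('top',['offcut0','offcut1','dustpan','brush'])
for c in ('top','side'):
    im=cv2.imread(f'pics/{c}_m.png');cv2.imwrite(f'pics/m_{c}.png',(255*(im/255.)**0.55).astype(np.uint8))
"
```

```text
{'clock': 32.625, 'ee_pos': [0.369, -0.251, 0.308], 'tool_rot': [-179.974, -0.014, 30.952], 'joint_pos': [-44.147, -7.811, 90.147, 0.02, 97.685, 14.904], 'contact_force': [-0.095, 0.538, 0.263], 'grip_width': 0.064}
top offcut0 0.83 [0.336 0.265 0.057] [250. 281.]
top offcut0 0.82 [0.383 0.273 0.067] [247. 264.]
top offcut1 0.83 [0.336 0.265 0.057] [250. 281.]
top offcut1 0.82 [0.383 0.273 0.067] [247. 264.]
top dustpan 0.73 [ 0.575 -0.127  0.004] [389. 201.]
top brush 0.97 [0.387 0.049 0.014] [329. 264.]
```

View pics/m_top.png

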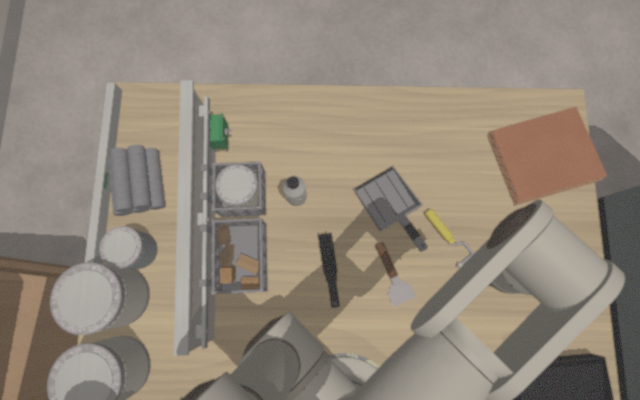

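View pics/m_side.png

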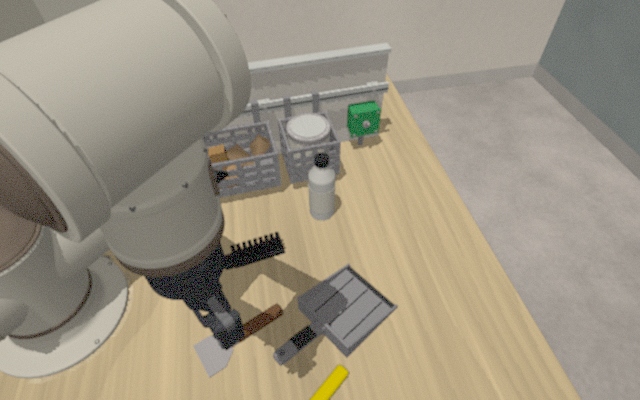

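```bash
python3 -c "
import cv2,numpy as np
im=cv2.imread('pics/m_top.png')[210:300,205:275];cv2.imwrite('pics/m2.png',cv2.resize(im,None,fx=6,fy=6,interpolation=cv2.INTER_CUBIC))
im=cv2.imread('pics/m_side.png')[100:210,190:300];cv2.imwrite('pics/m3.png',cv2.resize(im,None,fx=5,fy=5,interpolation=cv2.INTER_CUBIC))"
```

```text
(no output)
```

View pics/m2.png

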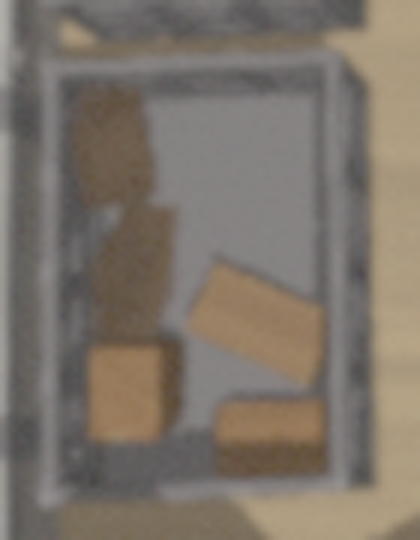

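View pics/m3.png

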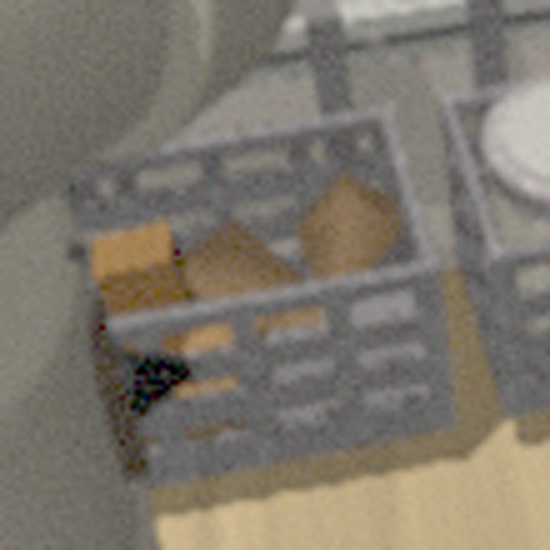

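```bash
python3 -c "
from h import *
print(ctrl.hand_in())"
```

```text
the job is handed in; nothing more can be done
None
```

The job is done and handed in at about 32.6 s on the robot clock (limit 72 s); no verdict was reported.

- **Brush:** I lifted it off the scrap basket and laid it bristles up on the bench, lowering it until contact before letting go. My first grasp was too deep to set it down flat, so I regripped it higher while it was still on the rim.
- **Offcuts:** I carried the dustpan over the scrap basket and tipped it to about 62°. The last top picture shows all five offcuts inside the basket.
- **Dustpan:** It is empty and back at its original spot, flat as far as the pictures show. I lowered it slowly until contact before releasing.
- **Last checks:** The final pictures show the scraper, roller handle, bottle and tin where they were. The highest contact force I read was about 17 N, as the dustpan touched down. The gripper was open and clear of everything at hand-in.

No check failed. The basket looked a few millimetres smaller in the top picture than its given size; I took that as measuring error.

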